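# Load the inspection stage from a stack magazine and wind it in

## Task

Load the inspection stage while its table is still fully run out: stand the grey steel reference block on the table's blue pad, and lay every orange blank from the magazine flat in a black pocket of its own, block and blanks lengthwise along the table's travel. The magazine gives only its bottom blank: push the red ejector slide in so that the blank peeps out, let the slide spring back, and pull the blank the rest of the way out by hand. Then wind the table fully home towards the post camera by its black feed knob (clockwise), and leave the red-lidded tub and the white aluminium box where they stand.

Things in the scene. Friction and masses are not known exactly. Their poses are not given: they have to be found in the camera images.
- magazine: Fixed magazine, 50 x 83 mm, 85 mm high: aluminium corner posts, end walls and a bar over the top. Origin: on the bench under the stack's centre; z up. Its floor is 50 mm above the bench. Blanks leave along its -y through a slot 11.5 mm high, one at a time; the ejector is on its +y side. Outside the slot a tongue 16 mm wide and 36 mm long, level with the floor, carries the blank; beside it is free space.
- exit (a point): Middle of the exit slot, on the outer face of the magazine's end wall (41 mm from the stack centre), at half height of the bottom blank. Axes as the magazine's: blanks leave along -y.
- ejector_handle (a point): On the axis of the red upright paddle of the ejector slide, 84 mm above the bench. Paddle: 26 mm (magazine x) x 10 mm (magazine y) x 44 mm high, its top 15 mm above this point. Push it along the magazine's -y.
- ejector (a joint): Ejector slide, m: 0 at rest, 0.050 pushed fully in; a spring (1 to 3 N, stack friction extra) brings it back when let go. Fully in, it has pushed the bottom blank about 48 mm, so that some 42 mm stand out of the slot. The next blank drops once the slide is back and the first blank is out.
- blank_1_centre (a point): Centre of an orange plastic blank, 36 (x) x 70 (y) x 8 (z) mm, 40 g, alike on both faces. The two or three blanks that are present lie in the magazine, long side along its y; a lower number lies lower. Friction with the fingers is ordinary plastic's.
- blank_2_centre (a point): Centre of an orange plastic blank, 36 (x) x 70 (y) x 8 (z) mm, 40 g, alike on both faces. The two or three blanks that are present lie in the magazine, long side along its y; a lower number lies lower. Friction with the fingers is ordinary plastic's.
- blank_3_centre (a point): Centre of an orange plastic blank, 36 (x) x 70 (y) x 8 (z) mm, 40 g, alike on both faces. The two or three blanks that are present lie in the magazine, long side along its y; a lower number lies lower. Friction with the fingers is ordinary plastic's.
- blank_1: The same blank; origin at the centre of its underside.
- blank_2: The same blank; origin at the centre of its underside.
- blank_3: The same blank; origin at the centre of its underside.
- pocket_1 (a point): Centre of a black pocket field on the table surface (30 mm above the bench). The table travels along this point's +x; the blank's long side goes along x too. Pockets lie 64 mm apart along y and have no side walls; two rails 4 mm high, 79 mm apart, run along y before and behind them.
- pocket_2 (a point): Centre of a black pocket field on the table surface (30 mm above the bench). The table travels along this point's +x; the blank's long side goes along x too. Pockets lie 64 mm apart along y and have no side walls; two rails 4 mm high, 79 mm apart, run along y before and behind them.
- pocket_3 (a point): Centre of a black pocket field on the table surface (30 mm above the bench). The table travels along this point's +x; the blank's long side goes along x too. Pockets lie 64 mm apart along y and have no side walls; two rails 4 mm high, 79 mm apart, run along y before and behind them.
- reference_pad (a point): Centre of the blue pad on the table surface (30 mm above the bench), next to pocket_3, between the same two rails; the block's long side goes along this point's x.
- steel_block_centre (a point): Centre of the loose steel reference block, 44 (x) x 62 (y) x 24 (z) mm, 0.62 kg; at first on the bench to the right of the stage.
- table (a joint): Table position, m: 0 run out (towards the robot), 0.060 fully home at the stop. It moves along the pockets' +x, 20 mm per radian of the knob, and carries knob, pockets and pad along.
- feed_screw (a joint): Feed knob angle, rad: 0 with the table out, 3.0 with the table home; grows clockwise seen from above. Stays where it is left, takes about 0.1 to 0.2 N m.
- feed_knob: Black bar of the feed knob: 42 mm long (its x), 11 mm thick (its y), 28 mm high, standing upright on a round skirt (r 22 mm, 5 mm high) at the right-hand end of the table surface. Origin at the foot of the bar, 35 mm above the bench, on the turning axis.
- knob_grip (a point): On the knob's axis, 19 mm above the foot of the bar, 9 mm below its top (54 mm above the bench). x along the bar; fingers close along y. It turns with the knob and shifts with the table.
- flux_tub_centre (a point): Bystander: white tub with red lid, 48 mm across, 27 mm high.
- alu_box_centre (a point): Bystander: small white aluminium box, 39 x 65 x 30 mm.
- stage_base: Fixed base of the stage, 180 x 290 mm, axes as the pockets'. Origin on the bench below the table's middle when run out. A low post camera (125 mm high) stands on it, its head 130 to 195 mm ahead along +x and 12 to 48 mm along +y.
Not all that is in view belongs to the job. Leave any pink or yellow look-alike of the blank_3 alone.

How it is judged:
By the outcome, as a careful person would: the job done as asked, in the order asked, and still so for the second after the job is handed in, with the robot touching nothing.
Of blank_1, blank_2, blank_3 only 2 to 3 are there at a start; the rules pass over those that are not, and their reading is None.
At some moment in a run one of steel_block may be knocked a few centimetres aside while the robot is not near it.
Once in a run the grip may slacken for a moment while it holds something.
It also fails if it takes over 210 s, if anything falls off the work surface, if the arm or the gripper's body presses on something with over 40 N, if the wrist force passes 120 N, or if a joint passes its speed limit or range.

## Robot

A 6-joint arm with a two-finger parallel gripper is mounted at the origin on a cart in front of the work surface, level with it; the furniture and walls round the work are solid. World frame = base frame: x ahead of the robot, y to its left, z up, the work surface at z = 0. Lengths are in mm, angles in degrees, forces in N, time in s.
With the tool pointing down it reaches from about 400 to 825 mm from the base axis. Payload 7 kg.
Tool frame: the origin (TCP) lies between the finger pads; the fingertips stand 11 mm ahead of it and the grasp point (between the pads) lies 8 mm behind it; z points along the fingers, y is the line along which they close (so a half turn about z gives the same grasp; the last joint's range is limited). The gripper opens to 88 mm and grips with 3 to 60 N. Pads are 19 mm wide; open, the fingers measure 130 mm over their backs; the gripper's body (78 mm by 193 mm) begins 47 mm behind the grasp point.
Start: joints at [-51.274, 20.546, 0.682, 0, -70.136, -16.507], TCP at [255.225, -624.864, 237.561] pointing down, gripper open.
Joint ranges: [-176.03, 176.03], [-82.01, 121.73], [-58.28, 71.71], [-173.87, 95.51], [-174.79, -0.11], [-173.66, 173.66]. Speed limits (degrees/s): [136.94, 136.94, 172.46, 180, 180, 180].

## Interface

Orientations are given as a 3x3 rotation matrix whose columns are the frame's x, y, z axes.
In Python, from plant import robot, snapshot, get_calibration, job gives the robot as it stands. The module is installed in compiled form; this text tells all that it offers.
- The arm moves only by the shell command python3 -m inch 'ROWS' [OPENING] [FORCE]. ROWS is JSON, a list of rows, each a list of 2 entries, a list of its own where there are three numbers: the shift along the tool's x, y, z in mm, then the turn, a rotation vector about the tool's x, y, z in degrees. A call has exactly 5 rows; each row is the pose to reach, as a shift and turn from the pose commanded when the call began, along the tool's axes at that moment; what a row does not reach only later rows make up. A row lasts 1/12 s, in which the tool goes at most 41.7 mm and 7.16 degrees, less where a joint would pass 70% of its speed; a pose out of reach is approached as far as the arm can. A call with a gripper value outside its range is refused whole. OPENING is the opening in per cent of the stroke, from 0 (shut) to 100 (fully open), set as the call begins (- or left out, the last holds). The fingers move at their own pace and stop on an object; FORCE is the grip in N (left out, the last holds). Time passes only in rows, so rows that repeat a pose let the fingers close, or fill a call up. It gives the time, the measured TCP pose, the force, the opening and the grip force at its end, in the units of the state.
- robot.get_state(): the state, without advancing time (a new reading comes with each control period).
- snapshot(name): name is "scene" or "top" or "wrist"; returns the picture (420x560x3 uint8, red, green, blue); there is no depth.
- get_calibration(name): a dict with "vertical_fov" (degrees; the focal length in pixels is half the picture's height over the tangent of half this angle, whatever the lens; pixels are square), "cx", "cy" (the principal point, pixels), "world_from_camera" (4x4, takes a point from camera to world coordinates); the wrist camera has in their place "hand_eye" (4x4, takes a point from camera to tool coordinates, whose origin is the TCP and whose axes are the flange's). Camera axes: x right, y up, looking along -z (the intrinsics and any distortion apply to the point x, -y, -z); pixel columns grow to the right and rows downward; lengths in mm; the calibration is good to about 2 mm. The wrist camera is an equidistant fisheye: a pixel r from the principal point sees the ray r / f radians off the axis. A picture is of the moment at which its call begins: read the wrist's pose just before it. get_calibration takes no time and is no camera call.
- job.job_done(): hands the job in; it is judged then, once.
The state is a dict: "time_s": time; "joint_pos": joint angles; "dq": joint speeds; "effort": joint torques, N m; "tool_pos": TCP position; "tcp_rot": TCP orientation; "ft_force": force on the tool from outside, world axes, zero at the start; "moment": the same for the moment, N m; "finger_gap": opening from 0.0 (shut) to 1.0 (fully open); "gripper_force": force on a finger pad.
Only numpy, scipy, OpenCV 4.12 (cv2) and the standard library are available. Lean on these libraries where they do the work, as an engineer would, in place of code of your own. Each camera call takes 0.05 s, during which the arm holds its last target. There are 200 camera calls.

## Working session

There is one attempt and no reset: what is moved stays moved. The work goes in short steps, Python scripts to look and compute and a shell command to move; the robot and the scene stay as the last step left them, time stands still between calls to the robot, and variables do not carry over. Pictures are saved under pics/ and viewed, at most 14 in all, crops included, and the job is handed in when it is done.

```bash
ls; mkdir -p pics; python3 - <<'E'
from plant import robot, snapshot, get_calibration
import cv2,numpy as np
s=robot.get_state();print({k:np.round(v,3).tolist() for k,v in s.items()})
for n in("scene","top","wrist"):
    c=get_calibration(n);print(n,{k:np.round(v,4).tolist() for k,v in c.items()})
    cv2.imwrite(f"pics/{n}0.png",snapshot(n)[:,:,::-1])
E
```

```text
pics
{'time_s': 0.0, 'joint_pos': [-51.275, 20.591, 0.634, -0.021, -70.135, -16.507], 'dq': [-0.01, 0.059, 0.073, -0.015, 0.068, -0.04], 'effort': [-0.0, -58.272, 29.303, 6.997, 0.007, -0.0], 'tool_pos': [255.041, -624.461, 236.628], 'tcp_rot': [[-0.926, -0.378, -0.001], [-0.378, 0.926, 0.001], [0.0, 0.002, -1.0]], 'ft_force': [-0.241, -0.484, 0.219], 'moment': [0.014, -0.006, 0.006], 'gripper_force': 0.0, 'finger_gap': 0.999}
scene {'vertical_fov': 43.9275, 'cx': 285.2628, 'cy': 201.7314, 'world_from_camera': [[-0.6109, 0.3753, -0.6971, -554.5203], [-0.7916, -0.2979, 0.5334, 802.4893], [-0.0075, 0.8777, 0.4791, 805.2377], [0.0, 0.0, 0.0, 1.0]]}
top {'vertical_fov': 53.0948, 'cx': 279.1116, 'cy': 210.9745, 'world_from_camera': [[-0.0217, 0.996, -0.0863, 399.1618], [-0.9995, -0.0195, 0.0257, 16.7265], [0.0239, 0.0868, 0.9959, 1149.6943], [0.0, 0.0, 0.0, 1.0]]}
wrist {'vertical_fov': 65.7065, 'cx': 271.235, 'cy': 201.5695, 'hand_eye': [[0.001, 0.9621, 0.2728, 74.1564], [1.0, -0.0009, -0.0006, 1.0982], [-0.0003, 0.2728, -0.9621, -147.868], [0.0, 0.0, 0.0, 1.0]]}
```

View pics/top0.png

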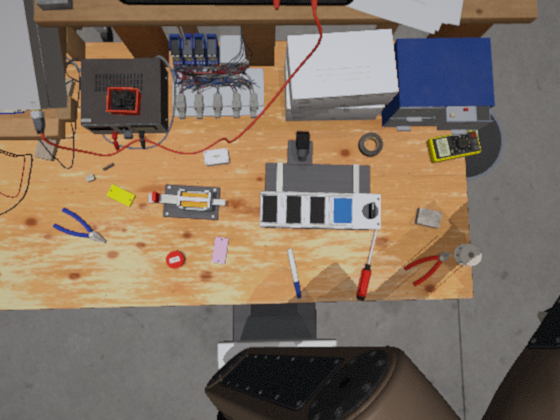

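View pics/scene0.png

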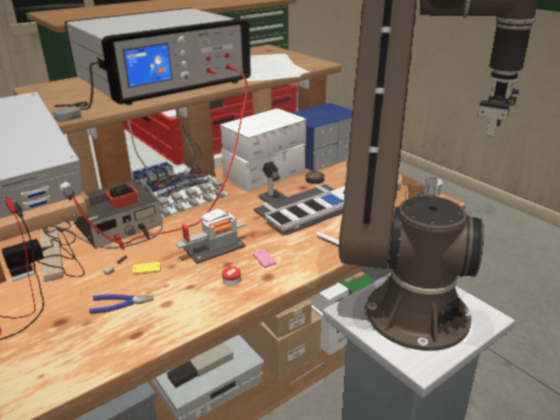

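Top: magazine (192,201), its red paddle at (154,197), tub (176,260), white box (216,157). The stage has pockets at (269/293/317,209), pad (343,210) and knob (370,211), with the steel block at (428,217). The yellow and pink pieces are decoys.

```bash
cat > h.py <<'E'
import numpy as np,cv2,sys
from plant import robot,snapshot,get_calibration
from scipy.spatial.transform import Rotation as R
def ray(n,uv,s=None):
    c=get_calibration(n);f=210/np.tan(np.radians(c["vertical_fov"]/2))
    a=(np.array(uv,float)-[c["cx"],c["cy"]])/f
    if n=="wrist":
        r=np.hypot(*a)+1e-12;d=np.array([a[0]/r*np.sin(r),-a[1]/r*np.sin(r),-np.cos(r)])
        s=s or robot.get_state();T=np.eye(4);T[:3,:3]=s["tcp_rot"];T[:3,3]=s["tool_pos"];T=T@np.array(c["hand_eye"])
    else: d=np.array([a[0],-a[1],-1]);T=np.array(c["world_from_camera"])
    return T[:3,3],T[:3,:3]@d
def pt(n,uv,z,s=None):
    o,d=ray(n,uv,s);return o+d*(z-o[2])/d[2]
def rect(n,mask,z,s=None,amin=15,k=1):
    """blobs: world centre/size/yaw(deg) at plane z"""
    out=[]
    for c in cv2.findContours(mask.astype(np.uint8),cv2.RETR_EXTERNAL,cv2.CHAIN_APPROX_NONE)[0]:
        if cv2.contourArea(c)<amin: continue
        w=np.array([pt(n,p,z,s)[:2] for p in c[:,0]],np.float32)
        (x,y),(a,b),t=cv2.minAreaRect(w)
        if a<b:a,b,t=b,a,t+90
        out.append((np.round([x,y,a,b,(t+90)%180-90],1).tolist(),np.round(c[:,0].mean(0)).tolist()))
    return out
def go(x,y,z,yaw):
    """TCP down at x,y,z; tool-y axis (finger line) along world angle yaw(deg, mod 180); prints shift, turn"""
    s=robot.get_state();M=np.array(s["tcp_rot"]);sh=M.T@(np.array([x,y,z])-s["tool_pos"])
    best=None
    for a in(yaw,yaw+180):
        t=np.radians(a);Y=np.array([np.cos(t),np.sin(t),0]);Z=np.array([0,0,-1.]);G=np.c_[np.cross(Y,Z),Y,Z]
        rv=R.from_matrix(M.T@G).as_rotvec(degrees=True)
        print("shift",sh.round(1).tolist(),"turn",rv.round(1).tolist(),"j6 now",round(s["joint_pos"][5]))
def st():
    s=robot.get_state();print({k:np.round(s[k],1).tolist() for k in("time_s","tool_pos","ft_force","joint_pos","gripper_force")},"gap",round(s["finger_gap"]*88,1),"yaw_y",round(np.degrees(np.arctan2(s["tcp_rot"][1][1],s["tcp_rot"][0][1])),1))
E
python3 - <<'E'
from h import *
im=cv2.imread("pics/top0.png");hsv=cv2.cvtColor(im,cv2.COLOR_BGR2HSV)
H,S,V=hsv[...,0],hsv[...,1],hsv[...,2]
reg=np.zeros(H.shape,bool);reg[140:280,130:450]=1
print("blue",rect("top",reg&(abs(H.astype(int)-107)<12)&(S>130)&(V>90),30))
print("black",rect("top",reg&(V<45),30,amin=60))
print("red",rect("top",reg&((H<6)|(H>174))&(S>170)&(V>110),84))
print("orange",rect("top",reg&(H>8)&(H<20)&(S>200)&(V>170),70))
for nm,p,z in(("mag",(192,201),85),("block",(428,217),24),("pad",(343,210),30),("knob",(370,211),63),("tub",(176,260),27),("box",(216,157),30)):print(nm,pt("top",p,z).round())
a=cv2.resize(im[150:275,130:290],(800,625),interpolation=cv2.INTER_CUBIC)[:600];b=cv2.resize(im[150:270,290:450],(800,600),interpolation=cv2.INTER_CUBIC)
cv2.imwrite("pics/z.png",cv2.resize(np.vstack([a,b]),(500,600*2*500//800))[:]) if 0 else cv2.imwrite("pics/zb.png",cv2.resize(im[150:275,250:450],(800,500),interpolation=cv2.INTER_CUBIC))
E
```

```text
blue [([494.4, -181.1, 62.3, 43.2, -1.9], [342.0, 210.0])]
black [([676.2, -78.4, 32.8, 24.9, 89.1], [302.0, 144.0])]
red [([325.5, -224.8, 26.7, 21.4, -14.9], [365.0, 275.0]), ([330.8, -391.9, 71.4, 11.8, -49.1], [430.0, 271.0]), ([356.8, -369.4, 89.7, 12.5, -71.6], [422.0, 261.0]), ([375.9, 253.9, 42.6, 39.9, 88.7], [175.0, 259.0]), ([535.9, 305.6, 20.5, 5.0, 0.2], [154.0, 196.0])]
orange []
mag [521. 210.  85.]
block [ 472. -415.   24.]
pad [ 495. -184.   30.]
knob [ 489. -249.   63.]
tub [372. 263.  27.]
box [646. 155.  30.]
```

View pics/zb.png

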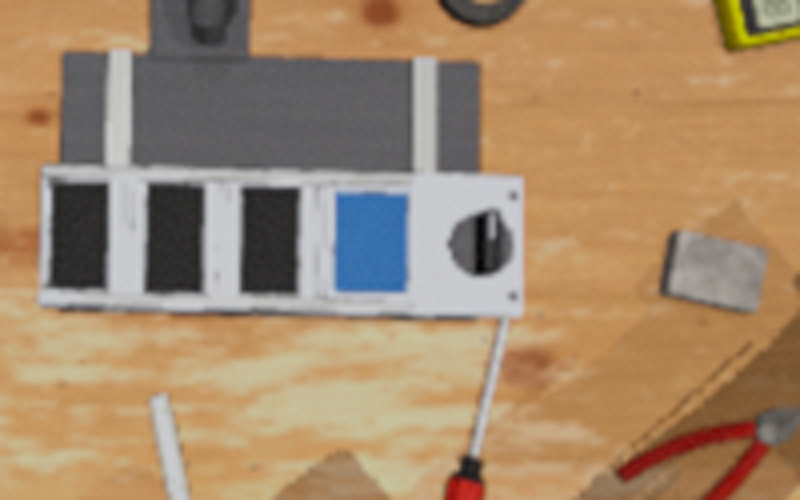

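```bash
python3 - <<'E'
from h import *
go(465,-412,170,171)
E
```

```text
shift [-274.7, 117.3, 66.9] turn [0.1, 0.0, -58.8] j6 now -17
shift [-274.7, 117.3, 66.9] turn [0.0, -0.1, 121.2] j6 now -17
```

```bash
python3 -m inch '[[[-30,13,7],[0,0,0]],[[-65,28,16],[0,0,-5]],[[-100,43,25],[0,0,-12]],[[-135,58,34],[0,0,-18]],[[-170,73,42],[0,0,-25]]]'
python3 - <<'E'
from h import *
go(465,-412,170,171)
E
```

```text
time_s: 0.57
tool_pos: [385.7, -491.5, 194.8]
tcp_rot: [[-0.676, -0.737, -0.0], [-0.737, 0.676, 0.0], [-0.0, 0.001, -1.0]]
ft_force: [0.0, -0.9, -0.4]
finger_gap: 0.997
gripper_force: 0.0
shift [-112.2, -4.8, 24.8] turn [0.0, 0.0, -33.5] j6 now -9
shift [-112.2, -4.8, 24.8] turn [0.0, -0.0, 146.5] j6 now -9
```

```bash
python3 -m inch '[[[-30,-1,7],[0,0,-7]],[[-60,-2,13],[0,0,-14]],[[-90,-4,20],[0,0,-21]],[[-112,-5,25],[0,0,-28]],[[-112,-5,25],[0,0,-33.5]]]'
python3 -m inch '[[[0,0,0],[0,0,0]],[[0,0,0],[0,0,0]],[[0,0,0],[0,0,0]],[[0,0,0],[0,0,0]],[[0,0,0],[0,0,0]]]'
python3 - <<'E'
from h import *
st();im=snapshot("wrist");cv2.imwrite("pics/w1.png",im[:,:,::-1])
E
```

```text
time_s: 0.98
tool_pos: [466.9, -411.2, 169.1]
tcp_rot: [[-0.152, -0.988, -0.001], [-0.988, 0.152, 0.001], [-0.001, 0.001, -1.0]]
ft_force: [-0.3, 0.2, -0.0]
finger_gap: 0.999
gripper_force: 0.0
time_s: 1.4
tool_pos: [464.2, -414.8, 170.8]
tcp_rot: [[-0.164, -0.986, 0.0], [-0.986, 0.164, -0.0], [0.0, -0.0, -1.0]]
ft_force: [-0.0, -0.7, -0.3]
finger_gap: 0.999
gripper_force: 0.0
{'time_s': 1.4, 'tool_pos': [464.2, -414.8, 170.8], 'ft_force': [-0.0, -0.7, -0.3], 'joint_pos': [-23.8, 18.5, -11.5, 0.0, -60.0, 14.4], 'gripper_force': 0.0} gap 87.9 yaw_y 170.6
```

View pics/w1.png

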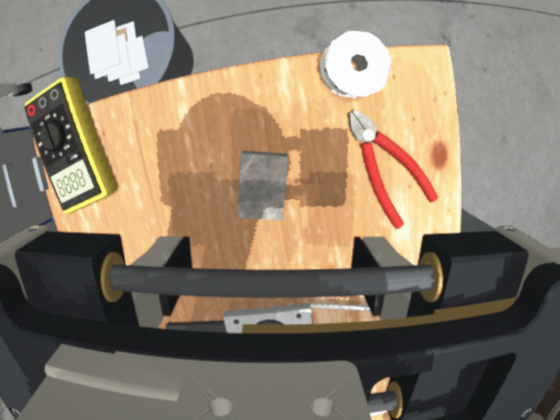

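Wrist: the block is at about (263,185) with its top face spanning about 240–287 × 152–220, clear of its neighbours.

```bash
python3 - <<'E'
from h import *
im=cv2.imread("pics/w1.png");hsv=cv2.cvtColor(im,cv2.COLOR_BGR2HSV)
m=np.zeros(im.shape[:2],bool);m[135:230,220:310]=1
m&=(hsv[...,1]<60)
for z in(0,24):print(rect("wrist",cv2.morphologyEx(m.astype(np.uint8),cv2.MORPH_OPEN,np.ones((3,3))),z,amin=300))
c=rect("wrist",m,24,amin=300)[0][0]
go(c[0],c[1],60,c[4]+90)
E
```

```text
[([472.7, -414.7, 69.1, 46.9, 76.2], [262.0, 185.0])]
[([471.1, -420.1, 63.9, 43.4, 76.2], [262.0, 185.0])]
shift [4.2, -7.6, 110.7] turn [-0.0, -0.0, 4.4] j6 now 14
shift [4.2, -7.6, 110.7] turn [0.0, -0.0, -175.6] j6 now 14
```

```bash
python3 -m inch '[[[4,-7.5,35],[0,0,4.4]],[[4,-7.5,70],[0,0,4.4]],[[4,-7.5,100],[0,0,4.4]],[[4,-7.5,125],[0,0,4.4]],[[4,-7.5,125],[0,0,4.4]]]' 80 45 | head -2
python3 -m inch '[[[0,0,12],[0,0,0]],[[0,0,24],[0,0,0]],[[0,0,31],[0,0,0]],[[0,0,31],[0,0,0]],[[0,0,31],[0,0,0]]]'  | head -2
python3 -m inch '[[[0,0,0],[0,0,0]],[[0,0,0],[0,0,0]],[[0,0,0],[0,0,0]],[[0,0,0],[0,0,0]],[[0,0,0],[0,0,0]]]' 10 45
python3 -c "
from h import *
st()"
```

```text
time_s: 1.87
tool_pos: [468.0, -417.9, 40.2]
time_s: 2.28
tool_pos: [471.7, -419.5, 14.9]
time_s: 2.7
tool_pos: [472.0, -419.5, 15.1]
tcp_rot: [[-0.236, -0.972, 0.001], [-0.972, 0.236, -0.001], [0.0, -0.001, -1.0]]
ft_force: [-0.3, 1.2, 1.6]
finger_gap: 0.497
gripper_force: 45.0
{'time_s': 2.7, 'tool_pos': [472.0, -419.5, 15.1], 'ft_force': [-0.3, 1.2, 1.6], 'joint_pos': [-23.9, 28.8, -19.0, 0.0, -42.1, 10.3], 'gripper_force': 45.0} gap 43.7 yaw_y 166.3
```

```bash
python3 -m inch '[[[0,0,-25],[0,0,0]],[[0,0,-60],[0,0,0]],[[0,0,-95],[0,0,-7]],[[0,0,-130],[0,0,-14]],[[0,0,-145],[0,0,-21]]]' | grep gap
python3 -c "
from h import *
st();go(440,-280,160,88.1)"
```

```text
finger_gap: 0.496
{'time_s': 3.1, 'tool_pos': [472.5, -420.1, 163.9], 'ft_force': [1.3, -0.5, -5.7], 'joint_pos': [-24.0, 19.5, -10.9, 0.0, -59.3, 31.6], 'gripper_force': 45.0} gap 43.6 yaw_y -172.3
shift [-143.2, 13.5, 3.5] turn [-0.3, 0.0, 99.6] j6 now 32
shift [-143.2, 13.5, 3.5] turn [-0.0, -0.3, -80.4] j6 now 32
```

```bash
python3 -m inch '[[[-25,2,0],[0,0,7]],[[-60,6,1],[0,0,14]],[[-95,9,2],[0,0,21]],[[-130,13,3],[0,0,28]],[[-143,13.5,3.5],[0,0,35]]]' | grep gap
python3 -m inch '[[[0,0,0],[0,0,7]],[[0,0,0],[0,0,14]],[[0,0,0],[0,0,21]],[[0,0,0],[0,0,28]],[[0,0,0],[0,0,35]]]' | grep gap
python3 -m inch '[[[0,0,0],[0,0,7]],[[0,0,0],[0,0,14]],[[0,0,0],[0,0,21]],[[0,0,0],[0,0,28]],[[0,0,0],[0,0,29.5]]]' | grep gap
python3 -m inch '[[[0,0,0],[0,0,0]],[[0,0,0],[0,0,0]],[[0,0,0],[0,0,0]],[[0,0,0],[0,0,0]],[[0,0,0],[0,0,0]]]' | grep gap
python3 - <<'E'
from h import *
st();im=snapshot("wrist");cv2.imwrite("pics/w2.png",im[:,:,::-1])
E
```

```text
finger_gap: 0.498
finger_gap: 0.502
finger_gap: 0.498
finger_gap: 0.499
{'time_s': 4.8, 'tool_pos': [439.8, -279.2, 155.9], 'ft_force': [-0.4, -0.3, -7.0], 'joint_pos': [-10.8, 10.2, -25.2, -0.0, -54.7, -81.3], 'gripper_force': 45.0} gap 43.9 yaw_y 87.9
```

View pics/w2.png

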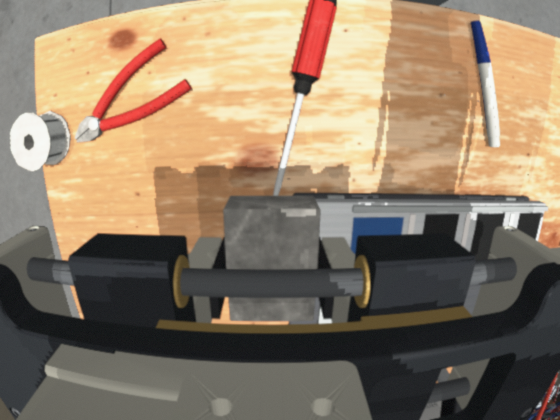

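The gripper hides the pad on this side. I can see part of the blue pad at (375,232), so I'll shift forward and take a proper view.

```bash
python3 -m inch '[[[-25,2,-3],[0,0,0]],[[-60,6,-6],[0,0,0]],[[-95,9,-10],[0,0,0]],[[-130,15,-14],[0,0,0]],[[-150,20,-14],[0,0,0]]]' | grep gap
python3 -m inch '[[[0,0,0],[0,0,0]],[[0,0,0],[0,0,0]],[[0,0,0],[0,0,0]],[[0,0,0],[0,0,0]],[[0,0,0],[0,0,0]]]' | grep gap
python3 - <<'E'
from h import *
st();im=snapshot("wrist");cv2.imwrite("pics/w3.png",im[:,:,::-1])
E
```

```text
finger_gap: 0.497
finger_gap: 0.501
{'time_s': 5.7, 'tool_pos': [589.7, -265.2, 170.3], 'ft_force': [-0.7, 0.2, -5.2], 'joint_pos': [-7.0, 20.6, -8.3, -0.0, -61.0, -85.2], 'gripper_force': 45.0} gap 44.1 yaw_y 87.8
```

View pics/w3.png

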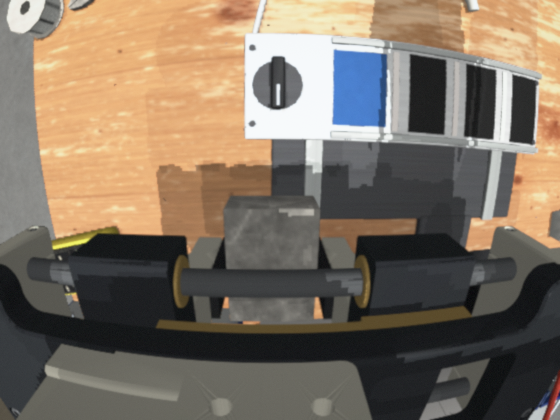

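Good view: pad at (360,88), pockets at (427,95), (482,102) and (522,110), knob bar about (279,83). The block is held squarely.

```bash
python3 - <<'E'
from h import *
im=cv2.imread("pics/w3.png");hsv=cv2.cvtColor(im,cv2.COLOR_BGR2HSV)
H,S,V=[hsv[...,i] for i in range(3)]
reg=np.zeros(H.shape,bool);reg[40:145,240:545]=1
print("blue",rect("wrist",reg&(abs(H.astype(int)-107)<12)&(S>130)&(V>70),30,amin=200))
blk=(reg&(V<50)&(S<120));blk[:,330:]=cv2.morphologyEx(blk.astype(np.uint8),cv2.MORPH_OPEN,np.ones((3,3)))[:,330:]
print("black",*rect("wrist",blk,30,amin=100),sep="\n")
b=reg&(V<30);b[:,:250]=0;b[:,310:]=0
print("bar",*rect("wrist",b,63,amin=50),sep="\n")
print("screws",[pt("wrist",p,30).round(1).tolist() for p in((252,48),(252,124))])
E
```

```text
blue [([494.7, -181.6, 66.6, 48.3, -2.4], [359.0, 88.0])]
black
([502.9, 14.9, 70.4, 34.5, -2.3], [523.0, 110.0])
([500.2, -49.6, 71.6, 36.6, -2.4], [479.0, 103.0])
([497.7, -113.4, 71.9, 37.8, -2.2], [427.0, 95.0])
bar
screws [[457.4, -276.1, 30.0], [525.5, -278.8, 30.0]]
```

```bash
python3 -c "
from h import *
go(495.4,-181.4,60,87.7)"
```

```text
shift [97.6, 80.1, 110.4] turn [-0.0, 0.0, 0.1] j6 now -85
shift [97.6, 80.1, 110.4] turn [-0.0, -0.0, -179.9] j6 now -85
```

```bash
python3 -m inch '[[[24,20,0],[0,0,0]],[[50,40,0],[0,0,0]],[[75,60,5],[0,0,0]],[[97.6,80,30],[0,0,0]],[[97.6,80,70],[0,0,0]]]' | grep gap
python3 -m inch '[[[0,0,20],[0,0,0]],[[0,0,40],[0,0,0]],[[0,0,40],[0,0,0]],[[0,0,40],[0,0,0]],[[0,0,40],[0,0,0]]]' | grep gap
python3 -c "
from h import *
st();go(495.4,-181.4,45.2,87.7)"
```

```text
finger_gap: 0.496
finger_gap: 0.499
{'time_s': 6.6, 'tool_pos': [497.0, -181.6, 61.5], 'ft_force': [0.3, 0.1, -4.9], 'joint_pos': [1.2, 17.6, -30.3, 0.0, -42.0, -93.4], 'gripper_force': 45.0} gap 43.9 yaw_y 87.8
shift [1.7, 0.2, 16.3] turn [-0.0, 0.1, 0.1] j6 now -93
shift [1.7, 0.2, 16.3] turn [-0.2, -0.0, -179.9] j6 now -93
```

```bash
python3 -m inch '[[[1.5,0,5],[0,0,0]],[[1.5,0,10],[0,0,0]],[[1.5,0,14],[0,0,0]],[[1.5,0,15.5],[0,0,0]],[[1.5,0,15.5],[0,0,0]]]'
python3 -m inch '[[[0,0,0],[0,0,0]],[[0,0,0.4],[0,0,0]],[[0,0,0.8],[0,0,0]],[[0,0,0.8],[0,0,0]],[[0,0,0.8],[0,0,0]]]'
```

```text
time_s: 6.97
tool_pos: [494.7, -181.3, 45.0]
tcp_rot: [[-0.999, 0.038, 0.0], [0.038, 0.999, -0.0], [-0.0, -0.0, -1.0]]
ft_force: [-2.8, 1.2, 1.5]
finger_gap: 0.496
gripper_force: 45.0
time_s: 7.38
tool_pos: [494.9, -181.3, 45.0]
tcp_rot: [[-0.999, 0.038, 0.001], [0.038, 0.999, -0.0], [-0.001, -0.0, -1.0]]
ft_force: [-4.5, 2.4, 10.1]
finger_gap: 0.501
gripper_force: 45.0
```

```bash
python3 -m inch '[[[0,0,-0.5],[0,0,0]],[[0,0,-0.5],[0,0,0]],[[0,0,-0.5],[0,0,0]],[[0,0,-1],[0,0,0]],[[0,0,-8],[0,0,0]]]' 56 30 | egrep 'gap|force'
python3 -m inch '[[[0,0,-25],[0,0,0]],[[0,0,-60],[0,0,0]],[[0,0,-95],[0,0,0]],[[0,0,-130],[0,0,0]],[[0,0,-130],[0,0,0]]]' |egrep 'gap|force|pos'
python3 -c "
from h import *
st();go(560,-190,220,87.7);go(521,210,180,0)"
```

```text
ft_force: [0.1, -1.3, 0.3]
finger_gap: 0.562
gripper_force: 0.0
tool_pos: [498.3, -182.1, 189.6]
ft_force: [1.9, -0.5, 0.1]
finger_gap: 0.558
gripper_force: 0.0
{'time_s': 8.2, 'tool_pos': [498.3, -182.1, 189.6], 'ft_force': [1.9, -0.5, 0.1], 'joint_pos': [1.2, 8.8, -22.0, 0.2, -58.6, -93.4], 'gripper_force': 0.0} gap 49.1 yaw_y 87.9
shift [-62.3, -5.7, -29.7] turn [-0.1, 0.6, 0.2] j6 now -93
shift [-62.3, -5.7, -29.7] turn [-1.0, -0.2, -179.8] j6 now -93
shift [-8.2, 392.7, 9.0] turn [0.4, 0.6, 87.9] j6 now -93
shift [-8.2, 392.7, 9.0] turn [-0.6, 0.4, -92.1] j6 now -93
```

```bash
python3 -m inch '[[[0,25,-5],[0,0,-5]],[[0,60,-10],[0,0,-12]],[[-3,98,-10],[0,0,-19]],[[-6,138,-10],[0,0,-26]],[[-8,178,-10],[0,0,-33]]]' 0 | egrep 'gap|pos'
python3 -c "
from h import *
st();go(521,318,200,180)"
```

```text
tool_pos: [509.4, -2.2, 192.6]
finger_gap: 0.245
{'time_s': 8.6, 'tool_pos': [509.4, -2.2, 192.6], 'ft_force': [0.9, 0.3, 0.2], 'joint_pos': [21.9, 6.9, -23.7, 0.0, -59.3, -80.8], 'gripper_force': 0.0} gap 21.5 yaw_y 121.1
shift [-175.5, 268.1, -7.3] turn [-0.1, 0.1, -58.9] j6 now -81
shift [-175.5, 268.1, -7.3] turn [0.1, 0.1, 121.1] j6 now -81
```

```bash
python3 -m inch '[[[-20,30,0],[0,0,-7]],[[-40,61,-2],[0,0,-14]],[[-62,95,-4],[0,0,-21]],[[-84,128,-5],[0,0,-28]],[[-105,160,-7],[0,0,-35]]]' | egrep 'gap|pos'
python3 -c "
from h import *
st();go(521,318,200,180)"
```

```text
tool_pos: [517.2, 189.6, 199.4]
finger_gap: 0.006
{'time_s': 9.0, 'tool_pos': [517.2, 189.6, 199.4], 'ft_force': [1.0, -0.9, 0.3], 'joint_pos': [40.5, 10.5, -18.3, 0.0, -61.1, -64.3], 'gripper_force': 0.0} gap 0.5 yaw_y 156.2
shift [-119.0, 48.4, -0.5] turn [-0.0, 0.0, -23.8] j6 now -64
shift [-119.0, 48.4, -0.5] turn [0.0, 0.0, 156.2] j6 now -64
```

```bash
python3 -m inch '[[[-32,13,0],[0,0,-7]],[[-64,26,0],[0,0,-14]],[[-96,39,0],[0,0,-21]],[[-119,48,0],[0,0,-24]],[[-119,48,0],[0,0,-24]]]' | egrep 'gap|pos'
python3 -m inch '[[[0,0,0],[0,0,0]],[[0,0,0],[0,0,0]],[[0,0,0],[0,0,0]],[[0,0,0],[0,0,0]],[[0,0,0],[0,0,0]]]' | grep gap
python3 - <<'E'
from h import *
st();im=snapshot("wrist");cv2.imwrite("pics/w4.png",im[:,:,::-1])
E
```

```text
tool_pos: [522.7, 320.0, 198.6]
finger_gap: 0.008
finger_gap: 0.006
{'time_s': 9.9, 'tool_pos': [522.6, 314.9, 199.1], 'ft_force': [-0.7, 0.3, -0.1], 'joint_pos': [49.4, 16.0, -11.0, 0.0, -62.9, -49.6], 'gripper_force': 0.0} gap 0.5 yaw_y 179.7
```

View pics/w4.png

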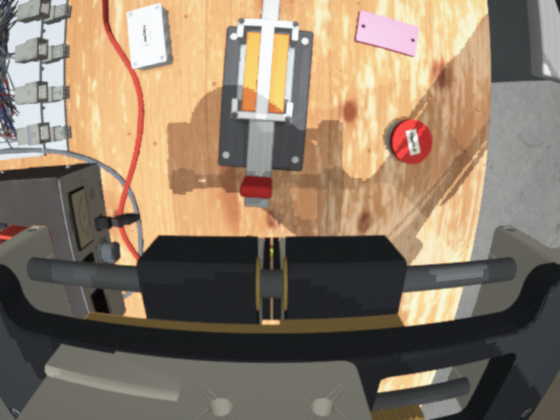

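Wrist: paddle top at (257,186); magazine frame from about (238,22)/(297,24) to (233,115)/(291,118), with orange blanks under the bar. Tub (411,141), box (150,36), tongue at the top (270,5).

```bash
python3 - <<'E'
from h import *
im=cv2.imread("pics/w4.png");hsv=cv2.cvtColor(im,cv2.COLOR_BGR2HSV)
H,S,V=[hsv[...,i] for i in range(3)]
reg=np.zeros(H.shape,bool);reg[160:215,225:290]=1
red=reg&((H<6)|(H>172))&(S>150)
print("red",rect("wrist",red,99,amin=30))
ys,xs=np.where(red);print(xs.min(),xs.max(),ys.min(),ys.max(), [ (y,xs[ys==y].min(),xs[ys==y].max(),int(V[y,xs[ys==y]].mean())) for y in range(ys.min(),ys.max()+1,2)])
for n,p,z in(("frameTL",(238,22),85),("TR",(297,24),85),("BL",(233,115),85),("BR",(291,118),85)):print(n,pt("wrist",p,z).round(1)[:2])
for p in((230,33),(220,165),(312,33),(302,168)):print("plate",pt("wrist",p,5).round(1)[:2])
org=(H>8)&(H<24)&(S>190)&(V>150);reg[:]=0;reg[25:118,235:300]=1
print("orange",rect("wrist",org&reg,74,amin=30))
cv2.imwrite("pics/z4.png",cv2.resize(im[0:215,190:340],(418,600),interpolation=cv2.INTER_CUBIC))
E
```

```text
red [([533.7, 300.5, 24.6, 15.8, -4.9], [256.0, 187.0])]
240 271 176 197 [(176, np.int64(245), np.int64(245), 120), (178, np.int64(244), np.int64(269), 110), (180, np.int64(243), np.int64(271), 111), (182, np.int64(242), np.int64(271), 111), (184, np.int64(242), np.int64(271), 112), (186, np.int64(241), np.int64(271), 129), (188, np.int64(240), np.int64(271), 149), (190, np.int64(240), np.int64(271), 155), (192, np.int64(240), np.int64(271), 154), (194, np.int64(241), np.int64(270), 149), (196, np.int64(249), np.int64(270), 138)]
frameTL [547.6 167.6]
TR [500.6 169.7]
BL [551.9 244.6]
BR [505.6 247.4]
plate [563.9 156.9]
plate [576.4 298.5]
plate [478.6 157.2]
plate [488.6 302.2]
orange []
```

View pics/z4.png

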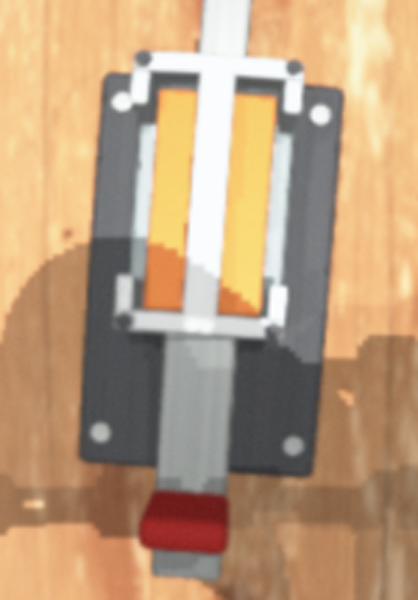

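```bash
python3 - <<'E'
from h import *
p=pt("wrist",(256,191.5),99);print(p)
a=pt("wrist",(240,190),99);b=pt("wrist",(271.5,190.5),99);print(a,b)
u=np.array([np.sin(np.radians(4.0)),np.cos(np.radians(4.0))])
t=p[:2]+u*32;go(*t,89,176)
c=np.array([526.4,206]);print("proj",(p[:2]-c)@u,"lat",(p[:2]-c)@[u[1],-u[0]])
E
```

```text
[533.5464768  304.39129376  99.        ]
[546.1554464  303.11156306  99.        ] [521.35150023 303.62805663  99.        ]
shift [-21.3, -13.0, 110.1] turn [-0.0, 0.0, 3.8] j6 now -50
shift [-21.3, -13.0, 110.1] turn [-0.0, -0.0, -176.2] j6 now -50
proj 98.65013053241604 lat 0.26563864220110245
```

```bash
python3 -m inch '[[[-21,-13,5],[0,0,4]],[[-21,-13,40],[0,0,4]],[[-21,-13,75],[0,0,4]],[[-21,-13,100],[0,0,4]],[[-21,-13,110],[0,0,4]]]' 0 20| egrep 'gap|pos'
python3 -m inch '[[[4,0,0],[0,0,0]],[[8,0,0],[0,0,0]],[[11,0,0],[0,0,0]],[[14,0,0],[0,0,0]],[[14,0,0],[0,0,0]]]' | egrep 'force|pos'
python3 -m inch '[[[5,0,0],[0,0,0]],[[10,0,0],[0,0,0]],[[15,0,0],[0,0,0]],[[20,0,0],[0,0,0]],[[25,0,0],[0,0,0]]]' | egrep 'force|pos'
python3 -c "
from h import *
st()"
```

```text
tool_pos: [533.9, 334.7, 84.8]
finger_gap: 0.003
tool_pos: [535.1, 322.6, 90.6]
ft_force: [-0.3, 0.2, 0.2]
gripper_force: 0.0
tool_pos: [533.1, 297.9, 89.3]
ft_force: [0.6, 2.9, 2.6]
gripper_force: 1.7
{'time_s': 11.2, 'tool_pos': [533.1, 297.9, 89.3], 'ft_force': [0.6, 2.9, 2.6], 'joint_pos': [47.5, 22.0, -18.3, 0.0, -49.6, -51.7], 'gripper_force': 1.7} gap -0.0 yaw_y 175.8
```

```bash
python3 -m inch '[[[5,0,0],[0,0,0]],[[10,0,0],[0,0,0]],[[15,0,0],[0,0,0]],[[19,0,0],[0,0,0]],[[23,0,0],[0,0,0]]]' | egrep 'ft_force|pos'
python3 -m inch '[[[1,0,0],[0,0,0]],[[2.5,0,0],[0,0,0]],[[4,0,0],[0,0,0]],[[5,0,0],[0,0,0]],[[5,0,0],[0,0,0]]]' | egrep 'ft_force|pos'

```

```text
tool_pos: [531.3, 274.8, 89.0]
ft_force: [0.4, 4.5, 4.0]
tool_pos: [530.9, 270.2, 89.0]
ft_force: [1.3, 4.4, 3.3]
```

```bash
python3 -m inch '[[[1,0,0],[0,0,0]],[[2,0,0],[0,0,0]],[[3,0,0],[0,0,0]],[[4,0,0],[0,0,0]],[[4,0,0],[0,0,0]]]' | egrep 'ft_force|pos'

```

```text
tool_pos: [531.0, 269.6, 89.2]
ft_force: [-2.3, 17.3, 1.8]
```

```bash
python3 -m inch '[[[-10,0,0],[0,0,0]],[[-30,0,0],[0,0,0]],[[-60,0,0],[0,0,0]],[[-70,0,-20],[0,0,0]],[[-70,0,-55],[0,0,0]]]' | egrep 'ft_force|pos'
python3 -m inch '[[[0,0,-30],[0,0,0]],[[30,0,-40],[0,0,0]],[[65,0,-40],[0,0,0]],[[100,0,-40],[0,0,0]],[[135,0,-40],[0,0,0]]]' 62 | egrep 'ft_force|pos'
python3 -m inch '[[[20,0,0],[0,0,0]],[[20,0,0],[0,0,0]],[[20,0,0],[0,0,0]],[[20,0,0],[0,0,0]],[[20,0,0],[0,0,0]]]' | egrep 'gap|pos'
python3 - <<'E'
from h import *
st();im=snapshot("wrist");cv2.imwrite("pics/w5.png",im[:,:,::-1])
E
```

```text
tool_pos: [532.8, 335.7, 138.9]
ft_force: [1.2, 0.0, 0.1]
tool_pos: [524.2, 199.4, 182.8]
ft_force: [0.1, -0.5, 0.1]
tool_pos: [524.1, 181.7, 183.2]
finger_gap: 0.612
{'time_s': 13.7, 'tool_pos': [524.1, 181.7, 183.2], 'ft_force': [0.1, 0.1, 0.4], 'joint_pos': [39.4, 11.8, -19.0, 0.0, -59.3, -43.5], 'gripper_force': 0.0} gap 53.9 yaw_y 175.8
```

View pics/w5.png

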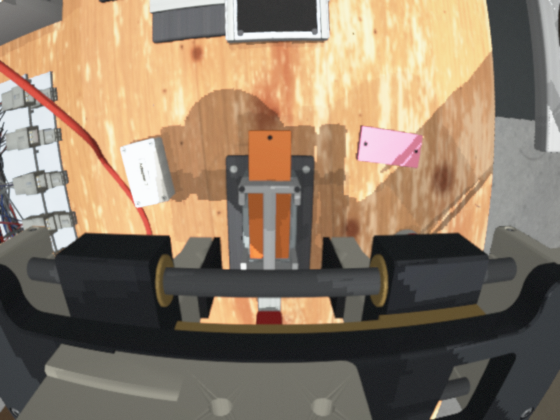

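The blank protrudes, its end at row about 131 and columns 249–291. The slide has sprung back (red at (268,315)).

```bash
python3 - <<'E'
from h import *
im=cv2.imread("pics/w5.png");hsv=cv2.cvtColor(im,cv2.COLOR_BGR2HSV)
H,S,V=[hsv[...,i] for i in range(3)]
reg=np.zeros(H.shape,bool);reg[115:180,235:305]=1
m=reg&(H<14)&(S>195)&(V>120)
print(rect("wrist",cv2.morphologyEx(m.astype(np.uint8),cv2.MORPH_OPEN,np.ones((3,3))),58,amin=100))
e=np.mean([pt("wrist",p,58)[:2] for p in((251,131),(290,130))],0);print("end",e)
u=np.array([np.sin(np.radians(4.2)),np.cos(np.radians(4.2))]);g=e+14*u
go(*g,62,175.8)
E
```

```text
[]
end [519.31580143 124.8751082 ]
shift [43.0, 0.5, 121.3] turn [0.1, -0.1, 0.1] j6 now -44
shift [43.0, 0.5, 121.3] turn [0.1, 0.1, -179.9] j6 now -44
```

```bash
python3 -m inch '[[[25,0.5,0],[0,0,0]],[[43,0.5,15],[0,0,0]],[[43,0.5,50],[0,0,0]],[[43,0.5,80],[0,0,0]],[[43,0.5,105],[0,0,0]]]' 62 | egrep 'ft_force|pos'
python3 -m inch '[[[0,0,7],[0,0,0]],[[0,0,13],[0,0,0]],[[0,0,16.5],[0,0,0]],[[0,0,16.5],[0,0,0]],[[0,0,16.5],[0,0,0]]]' | egrep 'ft_force|pos|gap'
python3 -c "
from h import *
st();go(520.3,138.8,62,175.8)"
```

```text
tool_pos: [519.9, 138.4, 76.9]
ft_force: [-0.5, 0.6, 0.8]
tool_pos: [521.3, 138.9, 63.3]
ft_force: [0.1, 0.3, 0.5]
finger_gap: 0.623
{'time_s': 14.6, 'tool_pos': [521.3, 138.9, 63.3], 'ft_force': [0.1, 0.3, 0.5], 'joint_pos': [35.8, 18.2, -28.9, 0.0, -42.8, -39.9], 'gripper_force': 0.0} gap 54.9 yaw_y 175.9
shift [0.2, 1.0, 1.3] turn [-0.1, 0.0, 0.1] j6 now -40
shift [0.2, 1.0, 1.3] turn [-0.1, -0.1, -179.9] j6 now -40
```

```bash
python3 -m inch '[[[0,1,1.3],[0,0,0]],[[0,1,1.3],[0,0,0]],[[0,1,1.3],[0,0,0]],[[0,1,1.3],[0,0,0]],[[0,1,1.3],[0,0,0]]]' 15 25 | egrep 'force|pos|gap'
python3 -m inch '[[[4,0,0],[0,0,0]],[[10,0,0],[0,0,0]],[[17,0,0],[0,0,0]],[[25,0,0],[0,0,0]],[[33,0,0],[0,0,0]]]' | egrep 'force|pos|gap'
```

```text
tool_pos: [520.2, 138.6, 61.6]
ft_force: [0.5, 0.1, 3.8]
finger_gap: 0.407
gripper_force: 24.8
tool_pos: [517.0, 104.7, 61.0]
ft_force: [0.8, 3.2, 3.5]
finger_gap: 0.406
gripper_force: 24.8
```

```bash
python3 -m inch '[[[10,0,0],[0,0,0]],[[20,0,0],[0,0,0]],[[32,0,0],[0,0,0]],[[44,0,-10],[0,0,0]],[[54,0,-35],[0,0,5]]]' | egrep 'force|pos|gap'
python3 -c "
from h import *
st();go(476.7,-112.6,110,87.7)"
```

```text
tool_pos: [509.9, 48.6, 93.4]
ft_force: [0.3, 0.2, 0.2]
finger_gap: 0.405
gripper_force: 24.8
{'time_s': 15.8, 'tool_pos': [509.9, 48.6, 93.4], 'ft_force': [0.3, 0.2, 0.2], 'joint_pos': [27.4, 13.9, -30.1, -0.1, -46.5, -36.6], 'gripper_force': 24.8} gap 35.6 yaw_y 170.8
shift [164.5, 7.2, -15.8] turn [0.2, -0.5, 83.1] j6 now -37
shift [164.5, 7.2, -15.8] turn [0.5, 0.2, -96.9] j6 now -37
```

```bash
python3 -m inch '[[[20,0,-15],[0,0,6]],[[50,2,-18],[0,0,13]],[[85,4,-18],[0,0,20]],[[120,5,-18],[0,0,27]],[[150,6,-18],[0,0,34]]]' | egrep 'force|pos|gap'
python3 -m inch '[[[0,0,0],[0,0,7]],[[0,0,0],[0,0,14]],[[0,0,0],[0,0,21]],[[0,0,0],[0,0,28]],[[0,0,0],[0,0,35]]]' | egrep 'gap'
python3 -c "
from h import *
st();go(476.7,-112.6,110,87.7)"
```

```text
tool_pos: [481.4, -98.2, 114.4]
ft_force: [0.1, -0.3, 0.1]
finger_gap: 0.406
gripper_force: 24.8
finger_gap: 0.404
{'time_s': 16.6, 'tool_pos': [482.1, -96.9, 114.1], 'ft_force': [-0.2, -0.6, -0.8], 'joint_pos': [11.6, 10.4, -31.5, -0.0, -48.2, -90.2], 'gripper_force': 24.8} gap 35.6 yaw_y 101.4
shift [8.4, -14.4, 4.1] turn [-0.0, -0.1, 13.7] j6 now -90
shift [8.4, -14.4, 4.1] turn [0.1, -0.0, -166.3] j6 now -90
```

```bash
python3 -m inch '[[[4,-7,4],[0,0,7]],[[8.4,-14.4,20],[0,0,13.7]],[[8.4,-14.4,40],[0,0,13.7]],[[8.4,-14.4,55],[0,0,13.7]],[[8.4,-14.4,60],[0,0,13.7]]]' | egrep 'gap'
python3 -m inch '[[[0,0,0],[0,0,0]],[[0,0,0],[0,0,0]],[[0,0,0],[0,0,0]],[[0,0,0],[0,0,0]],[[0,0,0],[0,0,0]]]' | egrep 'gap'
python3 -c "
from h import *
st();go(476.7,-112.6,41.8,87.7)"
```

```text
finger_gap: 0.407
finger_gap: 0.409
{'time_s': 17.5, 'tool_pos': [478.6, -111.3, 54.8], 'ft_force': [-0.5, -0.3, -1.5], 'joint_pos': [9.9, 15.1, -35.4, 0.0, -39.4, -101.8], 'gripper_force': 24.8} gap 36.0 yaw_y 88.1
shift [1.8, -1.4, 13.0] turn [0.0, 0.1, 0.4] j6 now -102
shift [1.8, -1.4, 13.0] turn [-0.1, 0.0, -179.6] j6 now -102
```

```bash
python3 -m inch '[[[1.5,-1.3,4],[0,0,0.3]],[[1.5,-1.3,8],[0,0,0.3]],[[1.5,-1.3,11],[0,0,0.3]],[[1.5,-1.3,13],[0,0,0.3]],[[1.5,-1.3,13],[0,0,0.3]]]' | egrep 'ft_force|pos|gap'
python3 -m inch '[[[0,0,0.3],[0,0,0]],[[0,0,0.6],[0,0,0]],[[0,0,0.6],[0,0,0]],[[0,0,0.6],[0,0,0]],[[0,0,0.6],[0,0,0]]]' | egrep 'ft_force|pos|gap'
```

```text
tool_pos: [477.1, -112.6, 41.4]
ft_force: [-1.0, 0.2, 7.3]
finger_gap: 0.403
tool_pos: [477.2, -112.6, 41.3]
ft_force: [-3.9, 1.6, 14.8]
finger_gap: 0.413
```

```bash
python3 -m inch '[[[0,0,-0.6],[0,0,0]],[[0,0,-0.6],[0,0,0]],[[0,0,-0.6],[0,0,0]],[[0,0,-2],[0,0,0]],[[0,0,-10],[0,0,0]]]' 48 25 | egrep 'ft_force|pos|gap'
python3 -m inch '[[[0,0,-30],[0,0,0]],[[0,0,-65],[0,0,0]],[[-20,10,-100],[0,0,0]],[[-50,30,-135],[0,0,0]],[[-80,50,-150],[0,0,0]]]' 0| egrep 'ft_force|pos|gap'
python3 -m inch '[[[-15,20,0],[0,0,0]],[[-15,40,0],[0,0,0]],[[-15,60,0],[0,0,0]],[[-15,70,0],[0,0,0]],[[-15,70,0],[0,0,0]]]' | egrep 'pos|gap'
python3 - <<'E'
from h import *
st();im=snapshot("wrist")[:,:,::-1].copy();cv2.imwrite("pics/w6.png",im)
hsv=cv2.cvtColor(im,cv2.COLOR_BGR2HSV);H,S,V=[hsv[...,i] for i in range(3)]
m=((H<14)&(S>195)&(V>100)).astype(np.uint8);m[215:]=0
print("orange",*rect("wrist",m,38,amin=150),sep="\n")
m=((abs(H.astype(int)-107)<12)&(S>130)&(V>70));m[215:]=0;print("blue",rect("wrist",m,30,amin=50))
m=((V<50)&(S<120)).astype(np.uint8);m[215:]=0
print("black",*rect("wrist",cv2.morphologyEx(m,cv2.MORPH_OPEN,np.ones((3,3))),30,amin=300),sep="\n")
go(536,336,150,175.8)
E
```

```text
tool_pos: [475.4, -112.7, 49.3]
ft_force: [-0.0, -0.4, -0.7]
finger_gap: 0.477
tool_pos: [554.9, -68.4, 202.7]
ft_force: [1.2, 0.2, -0.0]
finger_gap: 0.162
tool_pos: [571.7, 2.7, 197.9]
finger_gap: 0.009
{'time_s': 19.6, 'tool_pos': [571.7, 2.7, 197.9], 'ft_force': [-0.0, -0.1, 0.7], 'joint_pos': [19.9, 12.6, -15.9, -0.0, -61.6, -111.9], 'gripper_force': 0.0} gap 0.8 yaw_y 87.9
orange
blue [([497.0, -183.2, 65.2, 47.6, -2.4], [103.0, 118.0])]
black
([494.6, -273.3, 43.2, 32.2, -8.0], [35.0, 133.0])
([508.4, 13.0, 66.4, 36.2, -2.0], [276.0, 124.0])
([502.9, -50.8, 69.9, 35.9, -2.9], [212.0, 119.0])
shift [47.7, 332.7, 48.0] turn [0.0, -0.0, -87.9] j6 now -112
shift [47.7, 332.7, 48.0] turn [-0.0, -0.0, 92.1] j6 now -112
```

View pics/w6.png

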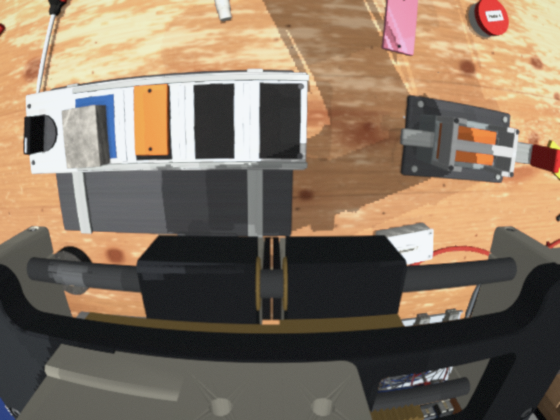

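Blank 1 lies well in pocket 3 (152,120). The block at (87,136) may sit slightly off the pad, so I'll measure it.

```bash
python3 - <<'E'
from h import *
im=cv2.imread("pics/w6.png");hsv=cv2.cvtColor(im,cv2.COLOR_BGR2HSV);H,S,V=[hsv[...,i] for i in range(3)]
m=np.zeros(H.shape,np.uint8);m[75:170,125:180]=1;m&=((H>5)&(H<25)&(S>170)).astype(np.uint8)
print("orange",rect("wrist",cv2.morphologyEx(m,cv2.MORPH_OPEN,np.ones((3,3))),38,amin=150))
t=cv2.resize(im[80:185,40:180],(800,600),interpolation=cv2.INTER_CUBIC);cv2.imwrite("pics/z6.png",t)
cv2.imwrite("pics/top1.png",snapshot("top")[:,:,::-1])
E
```

```text
orange []
```

View pics/z6.png

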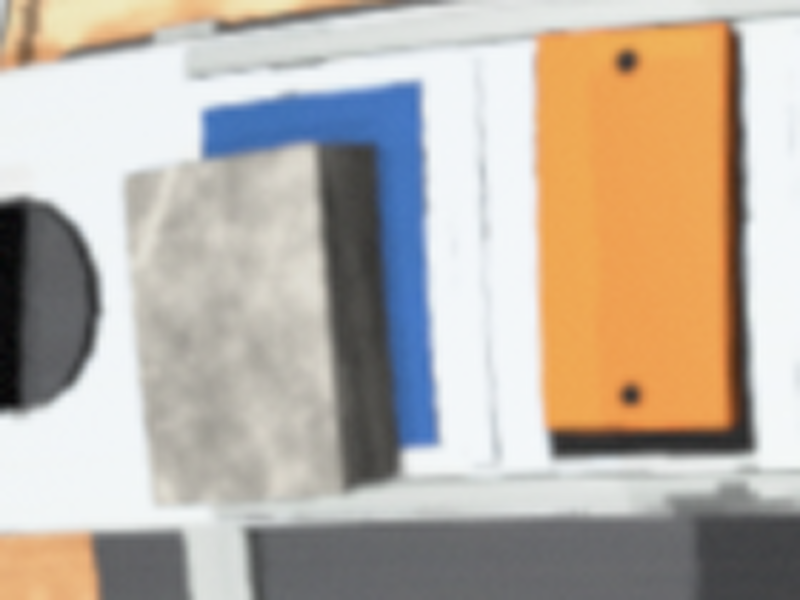

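```bash
python3 - <<'E'
from h import *
P=[pt("wrist",p,54)[:2] for p in((62.2,110.6),(95.3,105.4),(100,165.8),(67.1,168.4))]
print(np.round(P,1).tolist());c=np.mean(P,0);d=(P[3]+P[2]-P[0]-P[1])/2;w=(P[1]+P[2]-P[0]-P[3])/2
print(c,np.hypot(*d),np.hypot(*w),np.degrees(np.arctan2(d[1],d[0])),np.degrees(np.arctan2(w[1],w[0])))
z=lambda q:pt("wrist",(q[0]/5.714+40,q[1]/5.714+80),30)[:2]
print("pad corners",[z(q).round(1).tolist() for q in((203,105),(420,82),(438,443))],"knob skirt right edge",z((97,305)))
B=[pt("wrist",(q[0]/5.714+40,q[1]/5.714+80),38)[:2] for q in((537,36),(728,25),(733,425),(545,428))];print("blank",np.mean(B,0),np.round(B,1).tolist())
go(540,-188,100,87.7)
E
```

```text
[[475.0, -209.1], [475.7, -166.8], [536.3, -168.1], [535.8, -210.8]]
[ 505.70686921 -188.6956337 ] 60.71830394518179 42.472573506327315 -1.454788352406768 89.19841787895777
pad corners [[462.5, -206.6], [465.3, -157.5], [532.2, -160.0]] knob skirt right edge [ 497.76815684 -237.33429207]
blank [ 496.79820925 -113.83983386] [[461.1, -129.6], [463.5, -94.0], [532.3, -98.0], [530.3, -133.8]]
shift [24.4, -190.1, 98.0] turn [-0.0, -0.0, 0.2] j6 now -112
shift [24.4, -190.1, 98.0] turn [0.0, -0.0, -179.8] j6 now -112
```

```bash
python3 -m inch '[[[15,-35,0],[0,0,0]],[[25,-70,0],[0,0,0]],[[40,-110,0],[0,0,0]],[[55,-150,0],[0,0,0]],[[66,-187,30],[0,0,0]]]' 60 45 | egrep 'ft_force|pos|gap'
python3 -c "
from h import *
go(504,-187.3,80,88.3)"
```

```text
tool_pos: [501.9, -179.6, 177.5]
ft_force: [2.1, -0.3, 0.4]
finger_gap: 0.321
shift [-1.7, -7.5, 97.5] turn [-0.1, 0.4, -0.5] j6 now -94
shift [-1.7, -7.5, 97.5] turn [0.7, 0.1, 179.5] j6 now -94
```

```bash
python3 -m inch '[[[0,0,0],[0,0,0]],[[0,0,20],[0,0,0]],[[0,0,50],[0,0,0]],[[0,0,75],[0,0,0]],[[0,0,75],[0,0,0]]]' | egrep 'ft_force|pos|gap'
python3 -c "
from h import *
st();go(504,-187.3,49,88.3)"
```

```text
tool_pos: [497.2, -177.1, 93.9]
ft_force: [-1.9, 0.5, 0.1]
finger_gap: 0.592
{'time_s': 20.5, 'tool_pos': [497.2, -177.1, 93.9], 'ft_force': [-1.9, 0.5, 0.1], 'joint_pos': [1.7, 15.2, -28.1, -0.1, -47.1, -93.9], 'gripper_force': 0.0} gap 52.1 yaw_y 87.7
shift [-7.5, -9.9, 44.8] turn [0.0, -0.4, -0.6] j6 now -94
shift [-7.5, -9.9, 44.8] turn [-0.7, -0.1, 179.4] j6 now -94
```

```bash
python3 -m inch '[[[-7.5,-10,0],[0,0,-0.5]],[[-7.5,-10,10],[0,0,-0.5]],[[-7.5,-10,22],[0,0,-0.5]],[[-7.5,-10,28],[0,0,-0.5]],[[-7.5,-10,28],[0,0,-0.5]]]' | egrep 'ft_force|pos|gap'
python3 -c "
from h import *
st();go(504,-187.3,49,88.3)"
```

```text
tool_pos: [507.3, -186.8, 69.4]
ft_force: [0.8, 0.3, 0.0]
finger_gap: 0.602
{'time_s': 20.9, 'tool_pos': [507.3, -186.8, 69.4], 'ft_force': [0.8, 0.3, 0.0], 'joint_pos': [0.6, 17.9, -28.3, -0.0, -43.9, -92.3], 'gripper_force': 0.0} gap 53.0 yaw_y 88.3
shift [3.2, -0.6, 20.4] turn [0.0, -0.1, -0.0] j6 now -92
shift [3.2, -0.6, 20.4] turn [-0.2, -0.0, 180.0] j6 now -92
```

```bash
python3 -m inch '[[[1,0,4],[0,0,0]],[[2,0,9],[0,0,0]],[[2.5,0,14],[0,0,0]],[[2.5,0,18],[0,0,0]],[[2.5,0,19],[0,0,0]]]' | egrep 'ft_force|pos|gap'
python3 -m inch '[[[0,0,0.5],[0,0,0]],[[0,0,0.5],[0,0,0]],[[0,0,0.5],[0,0,0]],[[0,0,0.5],[0,0,0]],[[0,0,0.5],[0,0,0]]]' 10 45| egrep 'force|pos|gap'
python3 -m inch '[[[0,0,-3],[0,0,0]],[[0,0,-6],[0,0,0]],[[0,0,-8],[0,0,0]],[[0,0,-8],[0,0,0]],[[0,0,-8],[0,0,0]]]' | egrep 'force|pos|gap'
python3 -c "
from h import *
st();go(496,-182.4,57,87.7)"
```

```text
tool_pos: [505.3, -186.6, 50.6]
ft_force: [0.1, 0.1, 0.2]
finger_gap: 0.6
tool_pos: [505.5, -186.7, 50.6]
ft_force: [-0.1, -2.4, -3.0]
finger_gap: 0.497
gripper_force: 45.0
tool_pos: [505.8, -186.5, 58.8]
ft_force: [-0.1, -1.1, -6.1]
finger_gap: 0.496
gripper_force: 45.0
{'time_s': 22.2, 'tool_pos': [505.8, -186.5, 58.8], 'ft_force': [-0.1, -1.1, -6.1], 'joint_pos': [0.6, 18.6, -29.1, -0.0, -42.2, -92.3], 'gripper_force': 45.0} gap 43.7 yaw_y 88.3
shift [9.9, 3.9, 1.8] turn [0.0, 0.0, 0.6] j6 now -92
shift [9.9, 3.9, 1.8] turn [-0.0, 0.0, -179.4] j6 now -92
```

```bash
python3 -m inch '[[[4,2,0],[0,0,0.5]],[[8.5,4,0],[0,0,0.5]],[[8.5,4,0],[0,0,0.5]],[[8.5,4,0],[0,0,0.5]],[[8.5,4,3],[0,0,0.5]]]' | egrep 'pos|gap'
python3 -m inch '[[[0,0,2],[0,0,0]],[[0,0,4],[0,0,0]],[[0,0,5],[0,0,0]],[[0,0,5.5],[0,0,0]],[[0,0,5.5],[0,0,0]]]' | egrep 'ft_force|pos|gap'
```

```text
tool_pos: [497.9, -182.4, 56.2]
finger_gap: 0.498
tool_pos: [497.2, -182.4, 50.5]
ft_force: [-2.7, 1.5, 1.8]
finger_gap: 0.497
```

Release gently, rise straight, and look again.

```bash
python3 -m inch '[[[0,0,0],[0,0,0]],[[0,0,0],[0,0,0]],[[0,0,0],[0,0,0]],[[0,0,0],[0,0,0]],[[0,0,0],[0,0,0]]]' 58 25 | egrep 'ft_force|pos|gap'
python3 -m inch '[[[0,0,-5],[0,0,0]],[[0,0,-20],[0,0,0]],[[0,0,-50],[0,0,0]],[[0,0,-85],[0,0,0]],[[0,0,-120],[0,0,0]]]' | egrep 'ft_force|pos|gap'
python3 -m inch '[[[0,35,-20],[0,0,0]],[[-25,70,-30],[0,0,0]],[[-50,100,-30],[0,0,0]],[[-75,130,-30],[0,0,0]],[[-75,160,-30],[0,0,0]]]' 0 | egrep 'ft_force|pos|gap'
python3 -m inch '[[[0,5,0],[0,0,0]],[[0,5,0],[0,0,0]],[[0,5,0],[0,0,0]],[[0,5,0],[0,0,0]],[[0,5,0],[0,0,0]]]' | egrep 'gap'
python3 - <<'E'
from h import *
st();im=snapshot("wrist")[:,:,::-1].copy();cv2.imwrite("pics/w7.png",im)
cv2.imwrite("pics/z7.png",cv2.resize(im[50:220,0:280],(800,486),interpolation=cv2.INTER_CUBIC))
go(536,336,150,175.8)
E
```

```text
tool_pos: [497.7, -182.5, 50.3]
ft_force: [-0.0, -0.3, -0.2]
finger_gap: 0.578
tool_pos: [496.8, -182.4, 171.6]
ft_force: [1.4, -0.0, 0.2]
finger_gap: 0.579
tool_pos: [582.0, -23.6, 200.9]
ft_force: [0.7, 0.1, 0.7]
finger_gap: 0.262
finger_gap: 0.008
{'time_s': 24.7, 'tool_pos': [578.2, -21.5, 200.5], 'ft_force': [0.4, 0.1, 0.9], 'joint_pos': [17.2, 13.1, -14.9, 0.0, -62.0, -109.5], 'gripper_force': 0.0} gap 0.7 yaw_y 87.8
shift [56.3, 355.5, 50.4] turn [-0.0, 0.0, -88.1] j6 now -109
shift [56.3, 355.5, 50.4] turn [0.0, 0.0, 91.9] j6 now -109
```

View pics/z7.png

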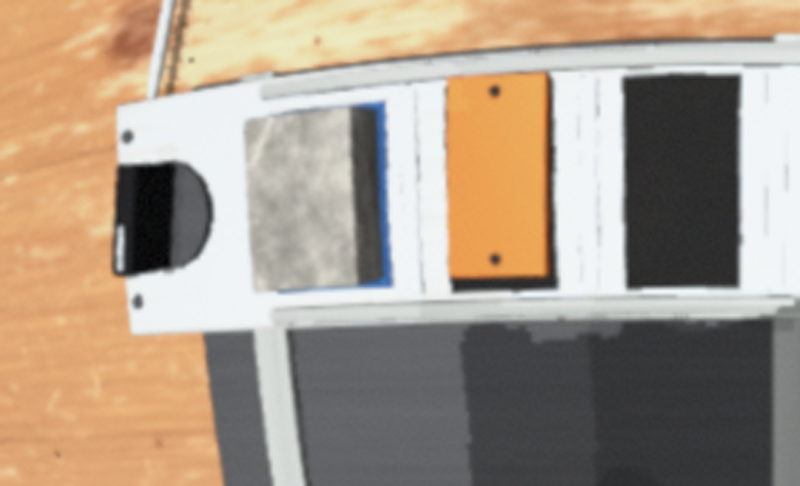

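Block is now squarely on the pad (zoom (310,200)), and blank 1 is in its pocket. On to blank 2.

```bash
python3 -m inch '[[[12,35,0],[0,0,-7]],[[24,70,0],[0,0,-14]],[[36,108,0],[0,0,-21]],[[48,146,0],[0,0,-28]],[[56,184,0],[0,0,-35]]]' 0 | egrep 'gap|pos'
python3 -c "
from h import *
go(536,340,170,175.8)"
```

```text
tool_pos: [528.7, 166.1, 200.7]
finger_gap: 0.002
shift [-101.0, 141.8, 30.8] turn [-0.0, 0.0, -52.7] j6 now -95
shift [-101.0, 141.8, 30.8] turn [0.0, 0.0, 127.3] j6 now -95
```

```bash
python3 -m inch '[[[-20,28,0],[0,0,-7]],[[-40,57,0],[0,0,-14]],[[-60,85,10],[0,0,-21]],[[-80,114,20],[0,0,-28]],[[-101,142,30],[0,0,-35]]]' | egrep 'gap|pos'
python3 -m inch '[[[0,0,0],[0,0,-7]],[[0,0,0],[0,0,-14]],[[0,0,0],[0,0,-17.5]],[[0,0,0],[0,0,-17.5]],[[0,0,0],[0,0,-17.5]]]' | egrep 'gap'
python3 -c "
from h import *
st();go(535.7,336,89,175.8)"
```

```text
tool_pos: [537.6, 340.7, 170.4]
finger_gap: 0.004
finger_gap: 0.005
{'time_s': 26.0, 'tool_pos': [537.8, 339.0, 170.3], 'ft_force': [0.0, -0.3, -0.4], 'joint_pos': [49.8, 19.7, -9.8, 0.0, -60.5, -54.7], 'gripper_force': 0.0} gap 0.4 yaw_y 175.1
shift [3.2, 1.9, 81.3] turn [-0.0, -0.0, -0.7] j6 now -55
shift [3.2, 1.9, 81.3] turn [-0.0, 0.0, 179.3] j6 now -55
```

```bash
python3 -m inch '[[[3,2,30],[0,0,-0.7]],[[3,2,55],[0,0,-0.7]],[[3,2,75],[0,0,-0.7]],[[3,2,81],[0,0,-0.7]],[[3,2,81],[0,0,-0.7]]]' 0 20| egrep 'gap|pos'
python3 -m inch '[[[5,0,0],[0,0,0]],[[10,0,0],[0,0,0]],[[14,0,0],[0,0,0]],[[18,0,0],[0,0,0]],[[23,0,0],[0,0,0]]]' | egrep 'ft_force|pos'
python3 -m inch '[[[5,0,0],[0,0,0]],[[11,0,0],[0,0,0]],[[17,0,0],[0,0,0]],[[23,0,0],[0,0,0]],[[28,0,0],[0,0,0]]]' | egrep 'ft_force|pos'
python3 -m inch '[[[4,0,0],[0,0,0]],[[8,0,0],[0,0,0]],[[11,0,0],[0,0,0]],[[12,0,0],[0,0,0]],[[12,0,0],[0,0,0]]]' | egrep 'ft_force|pos'
```

```text
tool_pos: [534.8, 335.6, 87.7]
finger_gap: 0.005
tool_pos: [534.2, 314.1, 90.4]
ft_force: [-0.9, 2.0, 0.5]
tool_pos: [531.9, 285.6, 89.5]
ft_force: [0.4, 3.2, 1.6]
tool_pos: [531.0, 273.8, 89.2]
ft_force: [0.1, 2.5, 2.0]
```

```bash
python3 -m inch '[[[1.5,0,0],[0,0,0]],[[3,0,0],[0,0,0]],[[4.5,0,0],[0,0,0]],[[5.5,0,0],[0,0,0]],[[6,0,0],[0,0,0]]]' | egrep 'ft_force|pos'
python3 -m inch '[[[0.5,0,0],[0,0,0]],[[0.5,0,0],[0,0,0]],[[0.5,0,0],[0,0,0]],[[0.5,0,0],[0,0,0]],[[0.5,0,0],[0,0,0]]]' | egrep 'ft_force|pos'
```

```text
tool_pos: [530.8, 269.9, 89.3]
ft_force: [-0.9, 11.6, 0.6]
tool_pos: [530.7, 269.8, 89.3]
ft_force: [-2.1, 11.0, 1.4]
```

```bash
python3 -m inch '[[[-10,0,0],[0,0,0]],[[-30,0,0],[0,0,0]],[[-60,0,0],[0,0,0]],[[-70,0,-20],[0,0,0]],[[-70,0,-55],[0,0,0]]]' | egrep 'ft_force|pos'
python3 -m inch '[[[0,0,-30],[0,0,0]],[[30,0,-40],[0,0,0]],[[65,0,-40],[0,0,0]],[[100,0,-40],[0,0,0]],[[135,0,-40],[0,0,0]]]' 62 | egrep 'pos'
python3 -m inch '[[[20,0,0],[0,0,0]],[[20,0,0],[0,0,0]],[[20,0,0],[0,0,0]],[[20,0,0],[0,0,0]],[[20,0,0],[0,0,0]]]' | egrep 'gap|pos'
python3 - <<'E'
from h import *
st();im=snapshot("wrist")[:,:,::-1].copy();cv2.imwrite("pics/w8.png",im)
a=cv2.imread("pics/w5.png");print([int(x) for x in abs(im[100:185,240:300].astype(int)-a[100:185,240:300]).mean((1,2))])
for q in(a,im):
    g=cv2.GaussianBlur(q,(3,3),0)[:,262:280].astype(int).mean(1);print(g[120:140].round().astype(int).tolist())
    r=q[150,235:305].astype(int);print((r[:,2]-r[:,0]).tolist())
go(520.3,138.8,62,175.8)
E
```

```text
tool_pos: [533.0, 338.0, 139.7]
ft_force: [0.4, 1.4, -0.2]
tool_pos: [525.0, 201.7, 183.7]
tool_pos: [524.6, 183.5, 183.8]
finger_gap: 0.611
{'time_s': 29.7, 'tool_pos': [524.6, 183.5, 183.8], 'ft_force': [0.5, 0.1, -0.7], 'joint_pos': [39.5, 11.8, -18.9, 0.0, -59.4, -43.4], 'gripper_force': 0.0} gap 53.8 yaw_y 176.1
[6, 6, 5, 5, 5, 6, 6, 5, 5, 4, 3, 3, 4, 4, 5, 4, 3, 2, 3, 3, 4, 5, 5, 4, 4, 6, 4, 3, 10, 19, 23, 10, 3, 4, 6, 5, 3, 5, 6, 5, 3, 2, 2, 1, 2, 2, 2, 1, 1, 1, 1, 1, 5, 13, 14, 4, 3, 3, 2, 2, 1, 1, 1, 1, 2, 2, 2, 2, 2, 2, 2, 2, 2, 2, 4, 6, 7, 10, 21, 29, 21, 9, 8, 34, 54]
[[62, 89, 137], [62, 89, 138], [62, 90, 138], [63, 91, 139], [64, 93, 141], [66, 94, 142], [68, 96, 144], [69, 98, 145], [68, 97, 145], [62, 95, 147], [57, 97, 162], [59, 108, 187], [63, 118, 204], [65, 120, 208], [64, 118, 203], [62, 112, 192], [60, 106, 179], [59, 102, 172], [60, 104, 176], [62, 110, 188]]
[89, 90, 90, 87, 81, 78, 80, 81, 80, 79, 81, 82, 84, 100, 130, 142, 144, 144, 143, 144, 144, 143, 144, 144, 144, 144, 144, 143, 143, 144, 144, 143, 144, 144, 144, 144, 145, 145, 145, 144, 145, 143, 145, 
[... 174 characters left out ...]
, 141], [66, 95, 143], [68, 97, 144], [67, 97, 145], [62, 95, 149], [58, 99, 165], [60, 110, 190], [64, 119, 206], [65, 121, 208], [64, 118, 203], [62, 112, 191], [61, 106, 178], [60, 103, 173], [60, 105, 178], [62, 111, 190], [64, 117, 201], [65, 120, 207]]
[85, 87, 88, 83, 81, 79, 80, 81, 81, 79, 80, 81, 82, 89, 115, 136, 143, 143, 145, 144, 143, 143, 143, 144, 143, 144, 143, 144, 144, 144, 144, 144, 144, 144, 144, 145, 145, 144, 146, 145, 144, 144, 146, 146, 145, 146, 146, 146, 146, 145, 146, 145, 144, 145, 146, 136, 108, 83, 77, 78, 77, 79, 80, 80, 80, 80, 79, 80, 79, 80]
shift [44.9, 1.1, 121.8] turn [0.0, -0.0, 0.3] j6 now -43
shift [44.9, 1.1, 121.8] turn [0.1, 0.1, -179.7] j6 now -43
```

Same protrusion as before. Grip it at the same place and pull.

```bash
python3 -m inch '[[[25,1,0],[0,0,0]],[[45,1,15],[0,0,0]],[[45,1,50],[0,0,0]],[[45,1,80],[0,0,0]],[[45,1,105],[0,0,0.3]]]' 62 | egrep 'ft_force|pos'
python3 -m inch '[[[0,0,7],[0,0,0]],[[0,0,13],[0,0,0]],[[0,0,17],[0,0,0]],[[0,0,17.5],[0,0,0]],[[0,0,17.5],[0,0,0]]]' | egrep 'ft_force|pos|gap'
python3 -c "
from h import *
st();go(520.3,138.8,61.5,175.8)"
```

```text
tool_pos: [519.9, 138.1, 77.4]
ft_force: [-0.2, 0.3, 0.8]
tool_pos: [521.1, 138.5, 62.6]
ft_force: [0.4, -0.8, 0.3]
finger_gap: 0.622
{'time_s': 30.6, 'tool_pos': [521.1, 138.5, 62.6], 'ft_force': [0.4, -0.8, 0.3], 'joint_pos': [35.7, 18.3, -29.0, 0.0, -42.7, -40.0], 'gripper_force': 0.0} gap 54.8 yaw_y 175.8
shift [-0.2, 0.8, 1.1] turn [-0.1, 0.0, -0.0] j6 now -40
shift [-0.2, 0.8, 1.1] turn [0.1, 0.1, 180.0] j6 now -40
```

```bash
python3 -m inch '[[[0,0.8,1],[0,0,0]],[[0,0.8,1],[0,0,0]],[[0,0.8,1],[0,0,0]],[[0,0.8,1],[0,0,0]],[[0,0.8,1],[0,0,0]]]' 15 25 | egrep 'force|pos|gap'
python3 -m inch '[[[4,0,0],[0,0,0]],[[10,0,0],[0,0,0]],[[17,0,0],[0,0,0]],[[25,0,0],[0,0,0]],[[33,0,0],[0,0,0]]]' | egrep 'force|pos|gap'
python3 -m inch '[[[10,0,0],[0,0,0]],[[20,0,0],[0,0,0]],[[32,0,0],[0,0,0]],[[44,0,-10],[0,0,0]],[[54,0,-35],[0,0,5]]]' | egrep 'force|pos|gap'
python3 -c "
from h import *
st();go(481.5,-49,110,87.7)"
```

```text
tool_pos: [520.0, 138.2, 61.4]
ft_force: [-1.4, 0.3, 5.1]
finger_gap: 0.407
gripper_force: 24.7
tool_pos: [517.1, 104.2, 60.8]
ft_force: [1.2, 2.7, 2.9]
finger_gap: 0.408
gripper_force: 24.7
tool_pos: [510.0, 48.3, 93.3]
ft_force: [0.5, 0.6, -0.9]
finger_gap: 0.403
gripper_force: 24.7
{'time_s': 31.8, 'tool_pos': [510.0, 48.3, 93.3], 'ft_force': [0.5, 0.6, -0.9], 'joint_pos': [27.4, 13.9, -30.1, -0.1, -46.4, -36.6], 'gripper_force': 24.7} gap 35.5 yaw_y 170.7
shift [100.7, 12.5, -16.2] turn [0.1, -0.5, 83.0] j6 now -37
shift [100.7, 12.5, -16.2] turn [0.5, 0.2, -97.0] j6 now -37
```

```bash
python3 -m inch '[[[15,0,-15],[0,0,6]],[[40,3,-18],[0,0,13]],[[65,6,-18],[0,0,20]],[[90,9,-18],[0,0,27]],[[90,9,-18],[0,0,34]]]' | egrep 'gap'
python3 -m inch '[[[0,0,0],[0,0,7]],[[0,0,0],[0,0,14]],[[0,0,0],[0,0,21]],[[0,0,0],[0,0,28]],[[0,0,0],[0,0,35]]]' | egrep 'gap'
python3 -c "
from h import *
st();go(481.5,-49,110,87.7)"
```

```text
finger_gap: 0.41
finger_gap: 0.406
{'time_s': 32.7, 'tool_pos': [488.8, -37.4, 114.0], 'ft_force': [0.5, -0.8, 0.5], 'joint_pos': [18.7, 10.2, -31.7, -0.0, -48.1, -97.3], 'gripper_force': 24.7} gap 35.7 yaw_y 101.3
shift [9.4, -9.9, 4.0] turn [-0.0, -0.1, 13.6] j6 now -97
shift [9.4, -9.9, 4.0] turn [0.1, -0.0, -166.4] j6 now -97
```

```bash
python3 -m inch '[[[4,-5,4],[0,0,7]],[[9.4,-10,20],[0,0,13.6]],[[9.4,-10,40],[0,0,13.6]],[[9.4,-10,55],[0,0,13.6]],[[9.4,-10,60],[0,0,13.6]]]' | egrep 'gap'
python3 -m inch '[[[0,0,0],[0,0,0]],[[0,0,0],[0,0,0]],[[0,0,0],[0,0,0]],[[0,0,0],[0,0,0]],[[0,0,0],[0,0,0]]]' | egrep 'gap'
python3 -c "
from h import *
st();go(481.7,-49,41.8,87.7)"
```

```text
finger_gap: 0.404
finger_gap: 0.408
{'time_s': 33.5, 'tool_pos': [483.0, -47.7, 54.5], 'ft_force': [-0.2, 0.1, 0.6], 'joint_pos': [17.6, 14.7, -36.1, 0.0, -39.1, -109.5], 'gripper_force': 24.7} gap 35.9 yaw_y 88.1
shift [1.3, -1.3, 12.7] turn [0.0, 0.1, 0.4] j6 now -110
shift [1.3, -1.3, 12.7] turn [-0.1, 0.0, -179.6] j6 now -110
```

```bash
python3 -m inch '[[[1.3,-1.3,4],[0,0,0.4]],[[1.3,-1.3,8],[0,0,0.4]],[[1.3,-1.3,11],[0,0,0.4]],[[1.3,-1.3,12.8],[0,0,0.4]],[[1.3,-1.3,12.8],[0,0,0.4]]]' | egrep 'ft_force|pos|gap'
python3 -m inch '[[[0,0,0.3],[0,0,0]],[[0,0,0.6],[0,0,0]],[[0,0,0.6],[0,0,0]],[[0,0,0.6],[0,0,0]],[[0,0,0.6],[0,0,0]]]' | egrep 'ft_force|pos|gap'
```

```text
tool_pos: [481.7, -49.2, 41.3]
ft_force: [-2.3, -0.7, 8.8]
finger_gap: 0.406
tool_pos: [481.6, -49.2, 41.3]
ft_force: [-4.2, 0.7, 15.8]
finger_gap: 0.409
```

```bash
python3 -m inch '[[[0,0,-0.6],[0,0,0]],[[0,0,-0.6],[0,0,0]],[[0,0,-0.6],[0,0,0]],[[0,0,-2],[0,0,0]],[[0,0,-10],[0,0,0]]]' 48 25 | egrep 'gap'
python3 -m inch '[[[0,0,-30],[0,0,0]],[[0,0,-65],[0,0,0]],[[-20,10,-100],[0,0,0]],[[-50,30,-135],[0,0,0]],[[-80,50,-150],[0,0,0]]]' 0| egrep 'pos|gap'
python3 -m inch '[[[-10,20,0],[0,0,0]],[[-10,30,0],[0,0,0]],[[-10,30,0],[0,0,0]],[[-10,30,0],[0,0,0]],[[-10,30,0],[0,0,0]]]' | egrep 'pos|gap'
python3 - <<'E'
from h import *
st();im=snapshot("wrist")[:,:,::-1].copy();cv2.imwrite("pics/w9.png",im)
go(536,340,170,175.8)
E
```

```text
finger_gap: 0.476
tool_pos: [559.8, -5.0, 202.7]
finger_gap: 0.166
tool_pos: [569.2, 24.2, 197.5]
finger_gap: 0.004
{'time_s': 35.6, 'tool_pos': [569.2, 24.2, 197.5], 'ft_force': [-1.0, -1.1, -1.1], 'joint_pos': [22.1, 12.5, -16.1, -0.0, -61.5, -114.4], 'gripper_force': 0.0} gap 0.3 yaw_y 87.7
shift [45.9, 314.4, 27.5] turn [0.0, -0.1, -88.1] j6 now -114
shift [45.9, 314.4, 27.5] turn [-0.1, -0.0, 91.9] j6 now -114
```

View pics/w9.png

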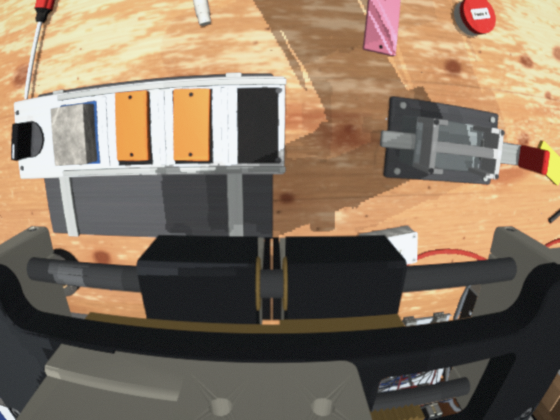

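Two blanks are placed and the magazine looks empty ((455,150) is bare grey). I'll confirm that numerically and locate the knob bar from w3.

```bash
python3 - <<'E'
from h import *
f=lambda n:cv2.cvtColor(cv2.imread(n),cv2.COLOR_BGR2HSV)
for n in("pics/w6.png","pics/w9.png"):
    h=f(n)[95:190,400:500];print(n,int(((h[...,0]<20)&(h[...,1]>200)).sum()))
im=cv2.imread("pics/w3.png");V=f("pics/w3.png")[...,2]
for y in(50,56,60,70,80,90,100,106,110,114):print(y,V[y,248:312:2].tolist())
t=np.radians(87.8);Y=np.array([np.cos(t),np.sin(t),0]);Z=np.array([0,0,-1.])
s={"tcp_rot":np.c_[np.cross(Y,Z),Y,Z],"tool_pos":np.array([589.7,-265.2,170.3])}
b=np.zeros(V.shape,bool);b[50:115,262:296]=V[50:115,262:296]<22
print(*rect("wrist",b,63,s,amin=50),sep="\n")
print(pt("wrist",(279,83),63,s),pt("wrist",(277.5,84.5),30,s),"pad chk",pt("wrist",(359.5,88),30,s))
E
```

```text
pics/w6.png 0
pics/w9.png 0
50 [248, 204, 172, 207, 244, 250, 251, 250, 251, 250, 250, 251, 251, 250, 251, 251, 251, 251, 251, 250, 251, 251, 250, 250, 250, 251, 250, 250, 250, 250, 250, 251]
56 [251, 251, 250, 250, 251, 251, 251, 251, 251, 251, 251, 249, 211, 149, 147, 150, 151, 176, 228, 250, 251, 251, 251, 251, 251, 251, 251, 251, 251, 251, 251, 251]
60 [251, 251, 250, 251, 251, 251, 251, 251, 251, 251, 249, 231, 75, 67, 70, 74, 78, 76, 103, 240, 250, 251, 251, 251, 251, 251, 251, 251, 251, 251, 251, 251]
70 [251, 251, 251, 251, 243, 142, 115, 114, 114, 115, 102, 62, 48, 68, 73, 79, 79, 75, 55, 104, 114, 112, 112, 112, 132, 240, 251, 251, 251, 251, 251, 251]
80 [251, 251, 228, 115, 116, 116, 114, 115, 114, 114, 102, 62, 47, 71, 78, 79, 77, 71, 58, 103, 115, 115, 115, 115, 115, 115, 115, 227, 251, 251, 251, 251]
90 [251, 251, 240, 119, 116, 115, 116, 116, 117, 116, 113, 71, 49, 75, 173, 242, 119, 67, 53, 104, 117, 117, 119, 117, 117, 117, 122, 219, 250, 251, 251, 251]
100 [251, 251, 251, 251, 248, 150, 118, 117, 115, 118, 115, 72, 51, 77, 169, 240, 110, 66, 54, 97, 115, 115, 116, 117, 159, 245, 251, 251, 251, 251, 251, 251]
106 [251, 251, 251, 251, 251, 251, 251, 246, 216, 151, 88, 62, 51, 65, 67, 69, 64, 57, 63, 104, 140, 227, 249, 251, 251, 251, 251, 251, 251, 251, 251, 251]
110 [251, 251, 251, 251, 251, 251, 251, 251, 251, 251, 250, 230, 233, 230, 227, 227, 236, 241, 243, 250, 251, 251, 251, 251, 251, 251, 251, 251, 251, 251, 251, 251]
114 [251, 251, 251, 251, 251, 251, 251, 251, 251, 251, 251, 251, 251, 251, 251, 251, 251, 251, 251, 251, 251, 251, 251, 251, 251, 251, 251, 251, 251, 251, 251, 251]

[ 492.81510765 -254.68960378   63.        ] [ 491.21543027 -255.16349844   30.        ] pad chk [ 494.5884468  -181.98531859   30.        ]
```

```bash
python3 - <<'E'
from h import *
for n in("pics/w6.png","pics/w9.png"):
    h=cv2.cvtColor(cv2.imread(n),cv2.COLOR_BGR2HSV)[115:175,435:490];b=cv2.imread(n)[115:175,435:490].astype(int);print(n,int(((b[...,2]-b[...,0])>70).sum()))
go(492,-255,170,87.7)
E
python3 -m inch '[[[10,-25,0],[0,0,-5]],[[20,-60,0],[0,0,-12]],[[30,-98,0],[0,0,-19]],[[40,-136,0],[0,0,-26]],[[50,-174,0],[0,0,-33]]]' 30 40 | egrep 'pos|gap'
python3 -c "
from h import *
st();go(492,-255,170,267.7)"
```

```text
pics/w6.png 769
pics/w9.png 0
shift [66.0, -281.9, 27.8] turn [-0.0, -0.1, 0.0] j6 now -114
shift [66.0, -281.9, 27.8] turn [0.1, -0.0, -180.0] j6 now -114
tool_pos: [513.0, -145.5, 198.0]
finger_gap: 0.284
{'time_s': 36.1, 'tool_pos': [513.0, -145.5, 198.0], 'ft_force': [1.0, 0.2, 0.0], 'joint_pos': [5.2, 9.0, -20.5, 0.0, -60.5, -65.1], 'gripper_force': 0.0} gap 25.0 yaw_y 120.2
shift [73.1, -84.1, 28.0] turn [0.0, -0.0, -147.5] j6 now -65
shift [73.1, -84.1, 28.0] turn [-0.0, -0.0, 32.5] j6 now -65
```

The magazine is confirmed empty: 0 orange pixels against 769 before. Move to the knob.

```bash
python3 -m inch '[[[16,-18,0],[0,0,-7]],[[32,-36,5],[0,0,-14]],[[48,-55,12],[0,0,-21]],[[65,-74,20],[0,0,-28]],[[73,-84,28],[0,0,-35]]]' | egrep 'pos'
python3 -m inch '[[[0,0,0],[0,0,-7]],[[0,0,0],[0,0,-14]],[[0,0,0],[0,0,-21]],[[0,0,0],[0,0,-28]],[[0,0,0],[0,0,-35]]]' | egrep 'gap'
python3 -m inch '[[[0,0,0],[0,0,-7]],[[0,0,0],[0,0,-14]],[[0,0,0],[0,0,-21]],[[0,0,0],[0,0,-28]],[[0,0,0],[0,0,-35]]]' | egrep 'gap'
python3 -m inch '[[[0,0,0],[0,0,-7]],[[0,0,0],[0,0,-14]],[[0,0,0],[0,0,-21]],[[0,0,0],[0,0,-28]],[[0,0,0],[0,0,-35]]]' | egrep 'gap'
python3 -c "
from h import *
st();go(492,-255,90,267.7)"
```

```text
tool_pos: [491.3, -255.4, 169.7]
finger_gap: 0.301
finger_gap: 0.302
finger_gap: 0.303
{'time_s': 37.7, 'tool_pos': [492.0, -253.3, 169.9], 'ft_force': [-0.0, 0.1, 0.3], 'joint_pos': [-7.0, 12.3, -20.2, 0.0, -57.4, 87.1], 'gripper_force': 0.0} gap 26.7 yaw_y -99.9
shift [0.3, 1.7, 79.9] turn [0.0, 0.0, -7.6] j6 now 87
shift [0.3, 1.7, 79.9] turn [0.0, -0.0, 172.4] j6 now 87
```

```bash
python3 -m inch '[[[0,1.5,5],[0,0,-7]],[[0,1.5,10],[0,0,-7.6]],[[0,1.5,10],[0,0,-7.6]],[[0,1.5,10],[0,0,-7.6]],[[0,1.5,10],[0,0,-7.6]]]' | egrep 'gap'
python3 - <<'E'
from h import *
st();im=snapshot("wrist")[:,:,::-1].copy();cv2.imwrite("pics/w10.png",im)
hsv=cv2.cvtColor(im,cv2.COLOR_BGR2HSV);V=hsv[...,2]
m=(V<150);m[232:]=0;m[:120]=0;m[:,:215]=0;m[:,325:]=0
print("skirt+bar",*rect("wrist",m,35,amin=60),sep="\n")
m2=m&(V<92);print("bar",*rect("wrist",m2,63,amin=60),sep="\n")
for y in range(150,236,8):print(y,V[y,224:320:4].tolist())
E
```

```text
finger_gap: 0.301
{'time_s': 38.2, 'tool_pos': [492.5, -254.5, 159.9], 'ft_force': [-0.4, 0.4, -0.1], 'joint_pos': [-7.1, 13.0, -20.9, 0.0, -56.2, 94.3], 'gripper_force': 0.0} gap 26.5 yaw_y -92.8
skirt+bar
([494.1, -254.5, 47.2, 43.9, -48.1], [273.0, 195.0])
([498.5, -206.4, 65.2, 3.8, -5.2], [216.0, 191.0])
([552.1, -236.0, 54.0, 14.6, 86.6], [245.0, 130.0])
bar
([501.3, -254.2, 41.4, 37.5, -45.8], [273.0, 195.0])
([553.6, -248.5, 24.8, 11.4, 87.0], [260.0, 128.0])
([555.1, -217.5, 12.2, 6.9, -3.9], [220.0, 128.0])
150 [187, 188, 188, 190, 190, 190, 191, 193, 196, 194, 196, 194, 195, 196, 196, 197, 196, 198, 173, 141, 196, 163, 168, 165]
158 [195, 195, 194, 195, 195, 196, 196, 197, 198, 198, 196, 195, 196, 196, 196, 196, 196, 195, 195, 190, 194, 200, 206, 174]
166 [192, 193, 193, 192, 193, 193, 194, 193, 194, 194, 194, 192, 193, 193, 194, 193, 195, 193, 192, 192, 220, 188, 194, 165]
174 [192, 194, 192, 193, 195, 194, 194, 194, 155, 76, 77, 78, 28, 22, 22, 50, 78, 186, 193, 192, 191, 188, 193, 162]
182 [190, 190, 191, 191, 191, 191, 191, 83, 73, 72, 74, 69, 30, 130, 58, 36, 72, 73, 139, 191, 190, 213, 206, 177]
190 [188, 189, 188, 190, 190, 191, 174, 75, 72, 74, 74, 43, 34, 198, 33, 63, 74, 72, 73, 185, 196, 208, 207, 186]
198 [193, 194, 193, 195, 194, 195, 181, 72, 71, 73, 72, 29, 70, 123, 30, 70, 72, 73, 77, 189, 193, 177, 171, 169]
206 [191, 192, 192, 191, 192, 171, 170, 149, 64, 64, 56, 29, 29, 32, 50, 73, 71, 74, 183, 190, 180, 180, 175, 150]
214 [168, 168, 167, 166, 167, 167, 167, 168, 167, 156, 52, 28, 25, 27, 71, 125, 162, 166, 164, 164, 164, 247, 247, 246]
222 [251, 253, 253, 253, 186, 179, 178, 177, 182, 195, 80, 31, 29, 131, 253, 253, 253, 252, 235, 190, 231, 248, 249, 248]
230 [254, 254, 254, 254, 254, 254, 254, 254, 254, 254, 254, 254, 254, 254, 254, 254, 254, 254, 149, 215, 248, 250, 249, 250]
```

```bash
python3 - <<'E'
from h import *
im=cv2.imread("pics/w10.png");V=cv2.cvtColor(im,cv2.COLOR_BGR2HSV)[...,2]
m=(V<60);m[228:]=0;m[165:168]=0;m[:168]=0;m[:,:250]=0;m[:,300:]=0
m=cv2.morphologyEx(m.astype(np.uint8),cv2.MORPH_CLOSE,np.ones((7,7)))
print("bar",*rect("wrist",m,63,amin=60),sep="\n")
for y in range(168,230,4):
    x=np.where(m[y])[0]
    if len(x):print(y,x.min(),x.max())
E
```

```text
bar
([498.7, -256.0, 44.6, 13.2, -14.2], [274.0, 197.0])
172 271 283
176 271 284
180 269 285
184 269 285
188 268 284
192 267 283
196 267 282
200 266 282
204 264 280
208 264 280
212 263 279
216 264 277
220 264 275
224 268 274
```

```bash
python3 -m inch '[[[3.5,1,10],[0,0,6]],[[3.5,1,25],[0,0,11.5]],[[3.5,1,45],[0,0,11.5]],[[3.5,1,70],[0,0,11.5]],[[3.5,1,85],[0,0,11.5]]]' 34 40| egrep 'gap'
python3 -m inch '[[[0,0,0],[0,0,0]],[[0,0,0],[0,0,0]],[[0,0,0],[0,0,0]],[[0,0,0],[0,0,0]],[[0,0,0],[0,0,0]]]' | egrep 'ft_force|pos|gap'
python3 -c "
from h import *
st();go(496,-255.3,50,75.8)"
```

```text
finger_gap: 0.338
tool_pos: [496.9, -255.6, 76.1]
ft_force: [-1.3, 0.0, -1.3]
finger_gap: 0.339
{'time_s': 39.0, 'tool_pos': [496.9, -255.6, 76.1], 'ft_force': [-1.3, 0.0, -1.3], 'joint_pos': [-7.1, 18.8, -25.8, 0.0, -45.3, 83.0], 'gripper_force': 0.0} gap 29.8 yaw_y -104.1
shift [-1.0, -0.0, 26.1] turn [0.2, -0.0, -179.9] j6 now 83
shift [-1.0, -0.0, 26.1] turn [-0.0, -0.1, 0.1] j6 now 83
```

```bash
python3 -m inch '[[[-1,0,6],[0,0,0]],[[-1,0,13],[0,0,0]],[[-1,0,20],[0,0,0]],[[-1,0,25.5],[0,0,0]],[[-1,0,25.5],[0,0,0]]]' | egrep 'ft_force|pos'
python3 -m inch '[[[0,0,0],[0,0,0]],[[0,0,0],[0,0,0]],[[0,0,0],[0,0,0]],[[0,0,0],[0,0,0]],[[0,0,0],[0,0,0]]]' 0 40 | egrep 'force|pos|gap'
python3 -c "
from h import *
st();print(robot.get_state()['moment'])"
```

```text
tool_pos: [494.1, -255.0, 47.7]
ft_force: [-0.7, 0.3, 0.0]
tool_pos: [495.4, -256.2, 49.7]
ft_force: [0.1, -7.2, -2.9]
finger_gap: 0.121
gripper_force: 40.0
{'time_s': 39.9, 'tool_pos': [495.4, -256.2, 49.7], 'ft_force': [0.1, -7.2, -2.9], 'joint_pos': [-7.2, 20.8, -27.3, 0.1, -41.9, 83.0], 'gripper_force': 40.0} gap 10.6 yaw_y -104.1
[-2.55791895  0.02855759  0.07725808]
```

```bash
python3 -m inch '[[[2,0.5,0],[0,0,6]],[[4.1,0,0],[0,0,12]],[[6.1,-0.3,0],[0,0,18]],[[8.2,-0.8,0],[0,0,24]],[[10.2,-1.2,0],[0,0,30]]]' | egrep 'force|pos|gap'
python3 -c "
from h import *
st();print(robot.get_state()['moment'])"
```

```text
tool_pos: [506.1, -256.2, 49.6]
ft_force: [1.5, 3.4, -1.9]
finger_gap: 0.126
gripper_force: 40.0
{'time_s': 40.3, 'tool_pos': [506.1, -256.2, 49.6], 'ft_force': [1.5, 3.4, -1.9], 'joint_pos': [-7.1, 21.5, -26.0, -0.0, -42.4, 52.8], 'gripper_force': 40.0} gap 11.1 yaw_y -134.4
[ 1.17649559 -0.62316697  0.14784983]
```

Turning well. Continue.

```bash
python3 -m inch '[[[1.6,-1.4,0],[0,0,6]],[[3.1,-2.8,0],[0,0,12]],[[4.7,-4.2,0],[0,0,18]],[[6.2,-5.6,0],[0,0,24]],[[7.8,-7,0],[0,0,30]]]' | egrep 'force|pos|gap'
python3 -m inch '[[[0.6,-2,0],[0,0,6]],[[1.3,-4,0],[0,0,12]],[[1.9,-6,0],[0,0,18]],[[2.6,-8,0],[0,0,24]],[[3.2,-10,0],[0,0,30]]]' | egrep 'force|pos|gap'
python3 -c "
from h import *
st();print(robot.get_state()['moment'])"
```

```text
tool_pos: [517.2, -256.3, 49.7]
ft_force: [3.5, 4.1, -1.8]
finger_gap: 0.124
gripper_force: 40.0
tool_pos: [528.3, -256.7, 49.7]
ft_force: [4.6, 2.9, -4.0]
finger_gap: 0.124
gripper_force: 40.0
{'time_s': 41.1, 'tool_pos': [528.3, -256.7, 49.7], 'ft_force': [4.6, 2.9, -4.0], 'joint_pos': [-6.9, 23.0, -23.5, -0.0, -43.4, -7.4], 'gripper_force': 40.0} gap 10.9 yaw_y 165.7
[ 1.0404178  -1.83702103  0.28882102]
```

```bash
python3 -m inch '[[[-0.4,-2,0],[0,0,6]],[[-0.9,-4.1,0],[0,0,12]],[[-1.3,-6.1,0],[0,0,18]],[[-1.8,-8.2,0],[0,0,24]],[[-2.2,-10.2,0],[0,0,30]]]' | egrep 'force|pos|gap'
python3 -m inch '[[[-1.4,-1.6,0],[0,0,6]],[[-2.8,-3.1,0],[0,0,12]],[[-4.2,-4.7,0],[0,0,18]],[[-5.6,-6.2,0],[0,0,24]],[[-7,-7.8,0],[0,0,30]]]' | egrep 'force|pos|gap'
python3 -c "
from h import *
st();print(robot.get_state()['moment'])"
```

```text
tool_pos: [539.4, -257.4, 49.7]
ft_force: [6.9, -0.6, -6.9]
finger_gap: 0.125
gripper_force: 40.0
tool_pos: [550.2, -258.5, 49.8]
ft_force: [7.6, -4.6, -8.8]
finger_gap: 0.126
gripper_force: 40.0
{'time_s': 42.0, 'tool_pos': [550.2, -258.5, 49.8], 'ft_force': [7.6, -4.6, -8.8], 'joint_pos': [-6.7, 24.4, -20.9, 0.1, -44.4, -67.6], 'gripper_force': 40.0} gap 11.1 yaw_y 105.7
[-1.54765147 -2.83996161  0.30560834]
```

```bash
python3 -m inch '[[[-1.6,-0.5,0],[0,0,5]],[[-3.2,-1,0],[0,0,10]],[[-4.8,-1.5,0],[0,0,15]],[[-6.4,-2,0],[0,0,20]],[[-7,-2.3,0],[0,0,22]]]' | egrep 'force|pos|gap'
python3 -c "
from h import *
st();print(robot.get_state()['moment'])"
python3 -m inch '[[[-0.3,0,0],[0,0,1]],[[-0.3,0,0],[0,0,2]],[[-0.3,0,0],[0,0,3]],[[-0.3,0,0],[0,0,3]],[[-0.3,0,0],[0,0,3]]]' | egrep 'force|pos|gap'
python3 -c "
from h import *
st();print(robot.get_state()['moment'])"
```

```text
tool_pos: [554.7, -258.8, 49.7]
ft_force: [1.7, -1.7, 0.8]
finger_gap: 0.149
gripper_force: 47.3
{'time_s': 42.4, 'tool_pos': [554.7, -258.8, 49.7], 'ft_force': [1.7, -1.7, 0.8], 'joint_pos': [-6.7, 24.9, -20.1, 0.1, -45.0, -89.6], 'gripper_force': 47.3} gap 13.1 yaw_y 83.8
[-0.55054218 -0.52186409  1.18468979]
tool_pos: [555.1, -258.7, 49.7]
ft_force: [-0.2, -5.0, 1.4]
finger_gap: 0.162
gripper_force: 49.4
{'time_s': 42.8, 'tool_pos': [555.1, -258.7, 49.7], 'ft_force': [-0.2, -5.0, 1.4], 'joint_pos': [-6.7, 24.9, -20.1, 0.0, -45.0, -92.3], 'gripper_force': 49.4} gap 14.2 yaw_y 81.0
[-1.85282448  0.28273532  1.30729993]
```

Stop reached: moment jumped to 1.2 N m and travel is about 60 mm. Release and clear off.

```bash
python3 -m inch '[[[0,0,0],[0,0,0]],[[0,0,0],[0,0,0]],[[0,0,0],[0,0,0]],[[0,0,0],[0,0,0]],[[0,0,0],[0,0,0]]]' 34 | egrep 'force|gap'
python3 -m inch '[[[0,0,-5],[0,0,0]],[[0,0,-20],[0,0,0]],[[0,0,-50],[0,0,0]],[[0,0,-85],[0,0,0]],[[0,0,-120],[0,0,0]]]' | egrep 'ft_force|pos'
python3 -m inch '[[[15,-20,-10],[0,0,0]],[[35,-40,-20],[0,0,0]],[[50,-70,-20],[0,0,0]],[[60,-100,-20],[0,0,0]],[[70,-130,-20],[0,0,0]]]' | egrep 'ft_force|pos'
python3 -m inch '[[[0,-10,0],[0,0,0]],[[0,-30,0],[0,0,0]],[[0,-30,0],[0,0,0]],[[0,-30,0],[0,0,0]],[[0,-30,0],[0,0,0]]]' | egrep 'pos'
python3 - <<'E'
from h import *
im=snapshot("top")[:,:,::-1];cv2.imwrite("pics/top2.png",im)
cv2.imwrite("pics/zt2.png",cv2.resize(im[130:280,130:400],(800,444),interpolation=cv2.INTER_CUBIC));st()
E
```

```text
ft_force: [0.2, -0.1, 0.7]
finger_gap: 0.339
gripper_force: 0.0
tool_pos: [554.2, -258.2, 170.6]
ft_force: [0.8, -0.1, 0.3]
tool_pos: [464.4, -376.3, 190.5]
ft_force: [0.8, -0.1, 0.1]
tool_pos: [460.4, -404.9, 189.3]
{'time_s': 44.5, 'tool_pos': [460.6, -404.6, 189.4], 'ft_force': [-0.1, -0.1, -0.1], 'joint_pos': [-23.1, 16.8, -11.3, -0.0, -61.9, -76.0], 'gripper_force': 0.0} gap 29.6 yaw_y 80.9
```

View pics/zt2.png

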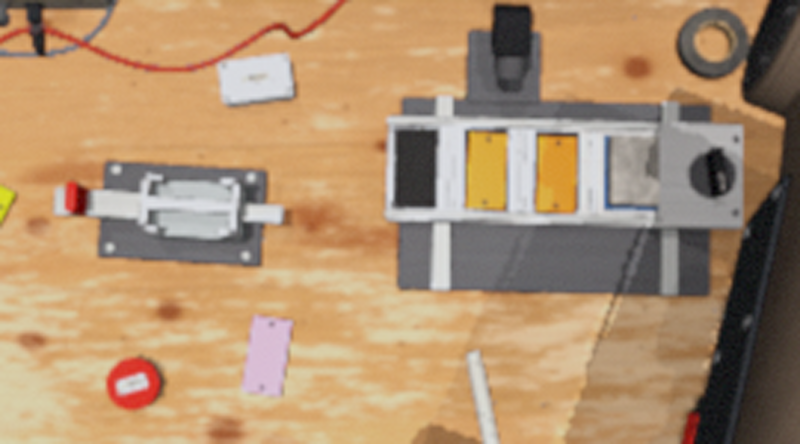

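The final top view shows the table run in to the post camera, the block on the pad, both blanks in pockets, the magazine empty, and the tub and box where they were.

```bash
python3 -c "
from plant import job
print(job.job_done())"
```

```text
the job is handed in; nothing more can be done
None
```

Job handed in: the steel block is on the blue pad (I re-centred it after finding it about 1 cm off), both blanks present are flat in pockets 2 and 3, the table is wound home to its stop, and the tub and box were not touched.

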